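# Load pigment pellets into a spectrometer sample carrier and snap their window caps home

## Task

Load the sample carrier for the spectrometer: lay every pigment pellet on the desk flat in the cavity of a station of its own, set a window cap over it with its red key tab in the station's slot, and press that cap straight down with the hand pusher until it snaps fully home on the pellet. Press with the pusher held in the gripper, never with the bare fingers; spare caps may stay on the desk. When all are snapped home, stand the pusher back upright on the desk and let go; do not shift or knock over the pigment jars.

Things in the scene. Friction and masses are not known exactly. Their poses are not given: they have to be found in the camera images.
- carrier: sample carrier, immovable: aluminium plate 80 (x) x 194 (y) x 10 mm on the desk, origin at the centre of its underside. Three like stations 62 mm apart along its y, each a cavity for a pellet between grey jaws. Sprung steel balls in the jaws (22.5 mm above the desk) stop a cap until a firm straight push (6 to 16 N) takes it past them, then snap over its rim and hold it down
- station0 (a point): centre of the cavity floor of the +y (left) station, 5 mm above the desk, axes as the carrier's. A cavity is 33 mm across, 5 mm deep. The jaws, tops 27 mm above the desk, form a 40 mm bore for a cap's flange: one jaw on the +x side; on the -x side (nearest the robot) two posts with an 11 mm slot between them, open down to the plate, for the key tab
- station1 (a point): the same point of the middle station. All jaws lie within 12 mm of the station's centre line in y and 16 to 34 mm from its centre in x, so the plate (10 mm above the desk) is open at a station's +y and -y sides, for fingers that close along the carrier's y
- station2 (a point): the same point of the -y (right) station, like the others
- pellet0: blue pigment pellet pressed in a steel ring: disc 30 mm across, 10 mm thick with 1.6 mm bevels, both faces alike, 30 g, lying flat; origin at its centre (5 mm above the desk; 10 mm above it when in a cavity). May be absent
- pellet1: red-brown pigment pellet pressed in a steel ring: disc 30 mm across, 10 mm thick with 1.6 mm bevels, both faces alike, 30 g, lying flat; origin at its centre (5 mm above the desk; 10 mm above it when in a cavity). May be absent
- pellet2: ochre yellow pigment pellet pressed in a steel ring: disc 30 mm across, 10 mm thick with 1.6 mm bevels, both faces alike, 30 g, lying flat; origin at its centre (5 mm above the desk; 10 mm above it when in a cavity). May be absent
- cap0: black window cap, 60 g, all three alike, lying collar up; origin at the centre of its underside, z up. Flange 38 mm across, 6 mm high, tapering to 32 mm at the underside; on it a round grip collar 26 mm across, top at 20 mm. A red key tab, 9 mm wide, 6 mm high, points along the cap's -x, out to 26 mm from the centre: right way round, its axes agree with the carrier's
- cap1: window cap like cap0. Set in a station with its tab in the slot, it rests on the sprung balls with its underside about 23 mm above the desk; with the tab out of line it stays up at 27 mm; snapped home on a pellet it is at 15 mm
- cap2: window cap like cap0. There may be more caps than pellets
- pusher: hand pusher, about 150 g, standing upright, 100 mm tall: flat foot 35 mm across with a rubber face, waist, square wooden handle 20 x 20 mm from 22 to 94 mm height (sides along its x and y) with a small brass cap on top. Origin at the centre of the foot's underside, z up
- pigment_jar0: pigment jar 45 mm tall, 36 mm across, red powder, white lid, behind the carrier; a bystander. Origin at the centre of its underside
- pigment_jar1: pigment jar 48 mm tall, 36 mm across, blue powder, black lid, behind the carrier; a bystander. Origin at the centre of its underside
- pigment_jar2: pigment jar 51 mm tall, 36 mm across, ochre powder, white lid, behind the carrier; a bystander. Origin at the centre of its underside

How it is judged:
By the outcome, as a careful person would: the job done as asked, in the order asked, and still so for the second after the job is handed in, with the robot touching nothing.
Of pellet0, pellet1, pellet2 only 2 to 3 are there at a start; the rules pass over those that are not, and their reading is None.
At some moment in a run one of pellet0, pellet1, pellet2, cap0, cap1, cap2 may be knocked a few centimetres aside while the robot is not near it.
Once in a run the grip may slacken for a moment while it holds something.
It also fails if it takes over 210 s, if anything falls off the work surface, if the arm or the gripper's body presses on something with over 40 N, if the wrist force passes 120 N, or if a joint passes its speed limit or range.

## Robot

A 6-joint arm with a two-finger parallel gripper is mounted at the origin on a cart in front of the work surface, level with it; the furniture and walls round the work are solid. World frame = base frame: x ahead of the robot, y to its left, z up, the work surface at z = 0. Lengths are in m, angles in rad, forces in N, time in s.
With the tool pointing down it reaches from about 0.375 to 0.975 m from the base axis. Payload 3.8 kg.
Tool frame: the origin (TCP) lies at the very end of the fingers, on their centre line; the grasp point (between the pads) lies bot.hold_point_z behind it (bot.hold_point_z is the distance from the TCP to the grasp point, in m); z points along the fingers, y is the line along which they close (so a half turn about z gives the same grasp; the last joint's range is limited). The gripper opens to 85 mm and grips with 20 to 120 N. Pads are 22 mm wide; open, the fingers measure 114 mm over their backs; the gripper's body (76 mm by 85 mm) begins 54 mm behind the grasp point. The pads swing forward as they close: fully open they stand 13 mm farther back than shut.
Start: joints at [1.099, 0.264, 1.604, -0, 1.274, -0.037], TCP at [0.284, 0.612, 0.231] pointing down, gripper open.
Joint ranges: [-2.63, 2.63], [-0.94, 2.18], [0.31, 2.57], [-1.31, 4.45], [0, 2.66], [-2.55, 2.55]. Speed limits (rad/s): [2.57, 2.57, 3.14, 3.14, 3.14, 3.14].

## Interface

Orientations are given as a rotation vector (axis times angle).
In Python, from workcell import bot gives the robot as it stands.
- The arm moves only by the shell command python3 jog.py 'ROWS' [OPENING] [FORCE]. ROWS is 1 to 5 rows, one to a line, with the numbers parted by commas; each row has 4 numbers: dx, dy, dz in m, then a turn about the tool's z in rad; each row shifts and turns the commanded pose from where the row before left it, along the tool's axes as they then stand; what a row does not reach is not made up. A row lasts 1/8 s, in which the tool goes at most 0.0625 m and 0.188 rad, less where a joint would pass 70% of its speed; a pose out of reach is approached as far as the arm can. OPENING is the opening from 0.0 (shut) to 1.0 (fully open), set as the command begins (- or left out keeps the last). The fingers move at their own pace and stop on an object; FORCE is the grip in N (left out, the last holds). Time passes only in rows, so rows that do not move let the fingers close. It prints the time, the measured TCP pose, the force, the opening and the grip force at its end. Input that does not fit is refused with a message, and nothing moves.
- bot.read_state(): the state, without advancing time (a new reading comes with each control period).
- bot.read_camera(name): name is "side" or "top" or "wrist"; returns the picture (420x560x3 uint8, red, green, blue); there is no depth.
- bot.camera_info(name): a dict with "intrinsics" (3x3 intrinsics, pixels), "extrinsics" (4x4, takes a point from camera to world coordinates). Camera axes: x right, y down, z forward; pixel columns grow to the right and rows downward; lengths in m; the calibration is good to about 2 mm. The wrist camera is an equidistant fisheye: a pixel r from the principal point sees the ray r / f radians off the axis. A picture is of the moment at which its call begins: read the wrist's pose just before it. camera_info takes no time and is no camera call; for the wrist camera it gives the pose at the moment of the call.
- bot.finish_job(): hands the job in; it is judged then, once.
The state is a dict: "time": time; "q": joint angles; "joint_vel": joint speeds; "joint_torque": joint torques, N m; "tool_pos": TCP position; "tcp_rot": TCP orientation; "wrist_force": force on the tool from outside, world axes, zero at the start; "torque": the same for the moment, N m; "width": opening from 0.0 (shut) to 1.0 (fully open); "grip_force": force on a finger pad.
Only numpy, scipy, OpenCV 4.12 (cv2) and the standard library are available. Lean on these libraries where they do the work, as an engineer would, in place of code of your own. Each camera call takes 0.05 s, during which the arm holds its last target. There are 200 camera calls.

## Working session

There is one attempt and no reset: what is moved stays moved. The work goes in short steps, Python scripts to look and compute and a shell command to move; the robot and the scene stay as the last step left them, time stands still between calls to the robot, and variables do not carry over. Pictures are saved under pics/ and viewed, at most 14 in all, crops included, and the job is handed in when it is done.

```bash
ls; mkdir -p pics
python3 - <<'E'
from workcell import bot
import cv2,numpy as np
for n in("top","side"):
    im=bot.read_camera(n);cv2.imwrite(f"pics/{n}0.png",im[...,::-1])
    i=bot.camera_info(n);print(n,np.round(i["intrinsics"],1).tolist(),np.round(i["extrinsics"],3).tolist())
print(bot.hold_point_z,bot.read_state())
E
```

```text
jog.py
pics
workcell.py
top [[545.4, 0.0, 280.2], [0.0, 545.4, 206.6], [0.0, 0.0, 1.0]] [[-0.019, -0.998, 0.054, 0.504], [-1.0, 0.02, 0.015, -0.061], [-0.016, -0.054, -0.998, 1.138], [0.0, 0.0, 0.0, 1.0]]
side [[448.8, 0.0, 286.0], [0.0, 448.8, 208.5], [0.0, 0.0, 1.0]] [[-0.953, -0.141, 0.267, 0.323], [-0.302, 0.407, -0.862, 0.753], [0.013, -0.902, -0.431, 0.447], [0.0, 0.0, 0.0, 1.0]]
0.0187 {'time': 0.1, 'q': array([ 1.09911637e+00,  2.64700225e-01,  1.60527151e+00,  9.67878634e-06,
        1.27370707e+00, -3.69096562e-02]), 'joint_vel': array([ 9.25836443e-04, -3.34523874e-04, -2.67606030e-03, -7.82585648e-05,
       -1.98865304e-03,  3.81340704e-04]), 'joint_torque': array([ 6.22368425e-04, -5.16706324e+01, -3.68587804e+01,  8.69053360e-05,
        6.29328439e-03, -2.35675748e-05]), 'tool_pos': array([0.28400722, 0.61159494, 0.23005303]), 'tcp_rot': array([-0.67745835, -3.06713077,  0.00316734]), 'wrist_force': array([ 0.06734698,  0.18924923, -0.06354532]), 'torque': array([-0.04301997, -0.04195078,  0.016127  ]), 'grip_force': 0.0, 'width': 1.0016607872254988}
```

View pics/top0.png

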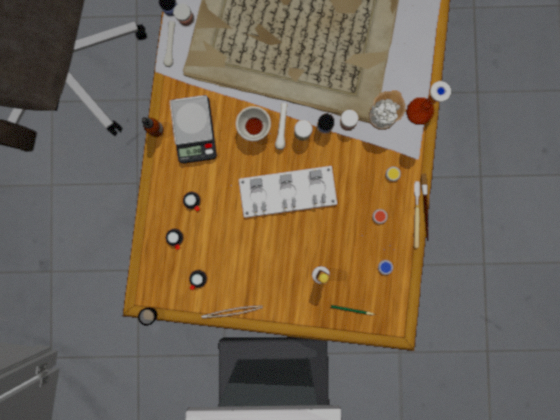

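View pics/side0.png

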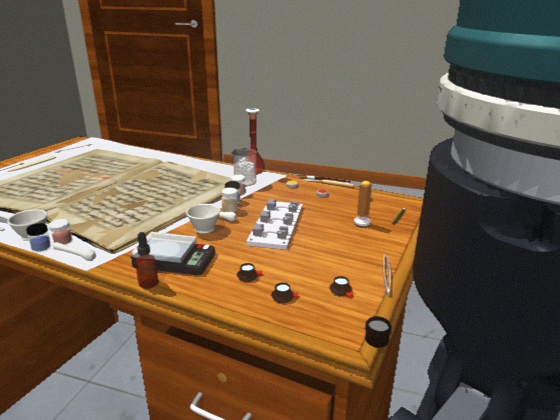

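The top view shows all three pellets, on the right: yellow (393,174), red (380,216) and blue (386,268). The caps are on the left at (191,201), (175,238) and (198,279). The carrier is at (288,192), the pusher at (321,275) and the jars around (326,124).

```bash
cat > h.py <<'E'
from workcell import bot
import cv2,numpy as np
from scipy.spatial.transform import Rotation as R
def ray(n,uv,info=None):
    i=info or bot.camera_info(n);K=np.array(i["intrinsics"]);T=np.array(i["extrinsics"])
    a=np.array([(uv[0]-K[0,2])/K[0,0],(uv[1]-K[1,2])/K[1,1]])
    if n=="wrist":
        r=np.hypot(*a);s=np.sinc(r/np.pi);d=np.array([a[0]*s,a[1]*s,np.cos(r)])
    else: d=np.array([*a,1.])
    return T[:3,3],T[:3,:3]@d
def plane(n,uv,z,info=None):
    o,d=ray(n,uv,info);return (o+d*(z-o[2])/d[2])
def proj(n,p,info=None):
    i=info or bot.camera_info(n);K=np.array(i["intrinsics"]);T=np.array(i["extrinsics"])
    c=T[:3,:3].T@(np.array(p)-T[:3,3])
    if n=="wrist":
        rho=np.hypot(c[0],c[1]);t=np.arctan2(rho,c[2]);a=c[:2]/max(rho,1e-9)*t
    else: a=c[:2]/c[2]
    return np.array([K[0,0]*a[0]+K[0,2],K[1,1]*a[1]+K[1,2]])
def go(x,y,z,yaw=None):
    """delta in tool axes; yaw = world angle of tool closing line (y), mod pi"""
    s=bot.read_state();Rm=R.from_rotvec(s["tcp_rot"]).as_matrix()
    d=Rm.T@(np.array([x,y,z])-s["tool_pos"])
    t=0
    cy=np.arctan2(Rm[1,1],Rm[0,1])
    if yaw is not None:
        t=-((yaw-cy+np.pi/2)%np.pi-np.pi/2)
    print("delta",np.round(d,4),"turn",round(t,3),"closing",round(cy,3),"tilt",np.round(Rm[:2,2],3),"q6",round(s["q"][5],2),"F",np.round(s["wrist_force"],1))
def snap(n,name,box=None,k=1):
    i=bot.camera_info(n);im=bot.read_camera(n)[...,::-1].copy()
    np.save(f"pics/{name}.npy",im)
    import pickle;pickle.dump(i,open(f"pics/{name}.pkl","wb"))
    c=im if box is None else im[box[1]:box[3],box[0]:box[2]]
    cv2.imwrite(f"pics/{name}.png",cv2.resize(c,None,fx=k,fy=k,interpolation=cv2.INTER_CUBIC))
    return im,i
E
python3 - <<'E'
from h import *
im=cv2.imread("pics/top0.png")
cv2.imwrite("pics/crop.png",cv2.resize(im[110:300,160:410],None,fx=3.1,fy=3.1,interpolation=cv2.INTER_CUBIC))
for n,uv,z in [("capA",(191,201),.02),("capB",(175,238),.02),("capC",(198,279),.02),("Y",(393,174),.01),("R",(380,216),.01),("B",(386,268),.01),("car",(288,192),.01),("push",(319,275),.0),("c1",(242,178),.01),("c2",(332,169),.01),("c3",(336,205),.01),("c4",(246,215),.01)]:
    print(n,np.round(plane("top",uv,z),3))
s=bot.read_state();Rm=R.from_rotvec(s["tcp_rot"]).as_matrix();T=np.array(bot.camera_info("wrist")["extrinsics"])
print(np.round(Rm.T@(T[:3,3]-s["tool_pos"]),3),np.round(Rm.T@T[:3,:3],3),bot.camera_info("wrist")["intrinsics"])
E
```

```text
capA [0.58  0.139 0.02 ]
capB [0.504 0.173 0.02 ]
capC [0.42  0.126 0.02 ]
Y [ 0.628 -0.279  0.01 ]
R [ 0.542 -0.25   0.01 ]
B [ 0.435 -0.259  0.01 ]
car [ 0.595 -0.061  0.01 ]
push [ 0.422 -0.122  0.   ]
c1 [0.626 0.034 0.01 ]
c2 [ 0.641 -0.154  0.01 ]
c3 [ 0.566 -0.16   0.01 ]
c4 [0.549 0.027 0.01 ]
[ 0.073 -0.    -0.142] [[-0.001 -0.957 -0.289]
 [ 1.    -0.001  0.   ]
 [-0.    -0.289  0.957]] [[325.1922621    0.         280.63629827]
 [  0.         325.1922621  214.22941715]
 [  0.           0.           1.        ]]
```

View pics/crop.png

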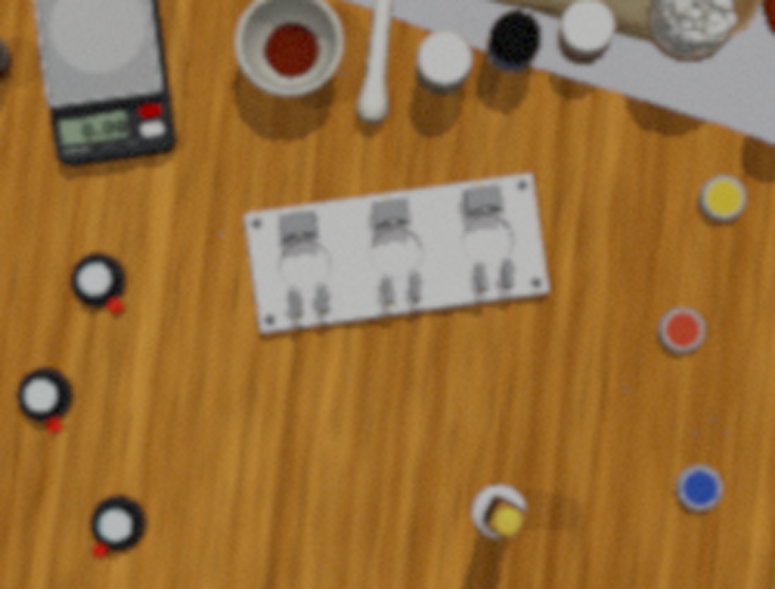

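The crop gives carrier corners at crop pixels (246,213), (533,175), (549,294) and (262,333). The caps' tabs all point roughly towards the robot. I'll work out the carrier pose and the first move.

Run:
```python
from h import *
f=lambda u,v:(u/3.1+160-.35,v/3.1+110-.35)
c=np.array([plane("top",f(*p),.01) for p in [(246,213),(533,175),(549,294),(262,333)]])
print(np.round(c,4),c.mean(0)); d=c[0]-c[1]+c[3]-c[2]; print("yaw",np.arctan2(-d[0],d[1]))
for n,p,z in [("Y",(723,199),.01),("R",(683,331),.01),("B",(700,488),.01),("A",(96,279),.02),("Bc",(42,396),.02),("C",(115,525),.02),("foot",(499,510),.01),("ptop",(507,520),.1)]:print(n,np.round(plane("top",f(*p),z),4))
go(.50,.12,.2,np.pi/2); go(.45,-.2,.2,np.pi/2)
print(R.from_rotvec(bot.read_state()["tcp_rot"]).as_matrix().round(3))
```

```text
[[ 0.6258  0.0401  0.01  ]
 [ 0.6473 -0.1528  0.01  ]
 [ 0.5672 -0.1615  0.01  ]
 [ 0.545   0.0306  0.01  ]] [ 0.59633376 -0.0608912   0.01      ]
yaw 0.11319823919134663
Y [ 0.6285 -0.2792  0.01  ]
R [ 0.5408 -0.25    0.01  ]
B [ 0.4365 -0.2582  0.01  ]
A [0.5827 0.1397 0.02  ]
Bc [0.5058 0.1764 0.02  ]
C [0.4199 0.1288 0.02  ]
foot [ 0.4245 -0.1249  0.01  ]
ptop [ 0.4246 -0.1245  0.1   ]
delta [-0.403  -0.3548  0.0308] turn -0.435 closing 1.136 tilt [-0.001 -0.002] q6 -0.04 F [ 0.1  0.2 -0.1]
delta [-0.4924 -0.6661  0.0314] turn -0.435 closing 1.136 tilt [-0.001 -0.002] q6 -0.04 F [ 0.1  0.2 -0.1]
[[-0.907  0.421 -0.001]
 [ 0.421  0.907 -0.002]
 [ 0.    -0.002 -1.   ]]
```

```bash
python3 jog.py '0,0,0,-0.145
0,0,0,-0.145
0,0,0,-0.145
-0.024,-0.0547,0,0
-0.024,-0.0547,0,0' 0.6
python3 jog.py '-0.024,-0.0547,0,0
-0.024,-0.0547,0,0
-0.024,-0.0547,0,0
-0.024,-0.0547,0,0
-0.024,-0.0547,0,0'
python3 jog.py '-0.024,-0.0547,0,0
-0.024,-0.0547,0,0
0,0,0,0
0,0,0,0'
python3 - <<'E'
from h import *
snap("wrist","w1");go(.4365,-.2582,.12,np.pi/2)
E
```

```text
time: 0.72
tool_pos: [0.3323, 0.5016, 0.2303]
tcp_rot: [0.003, -3.141, 0.002]
wrist_force: [0.7, 0.3, 0.1]
width: 0.599
grip_force: 0.0
time: 1.35
tool_pos: [0.4526, 0.2274, 0.231]
tcp_rot: [0.001, -3.141, 0.0]
wrist_force: [0.7, 0.1, 1.2]
width: 0.599
grip_force: 0.0
time: 1.85
tool_pos: [0.5, 0.1199, 0.2308]
tcp_rot: [-0.002, -3.14, -0.001]
wrist_force: [0.8, -0.0, -0.4]
width: 0.601
grip_force: 0.0
delta [ 0.0634 -0.3788  0.1108] turn 0.0 closing 1.571 tilt [-0.001  0.   ] q6 -1.38 F [-0.   0.5 -0.3]
```

View pics/w1.png

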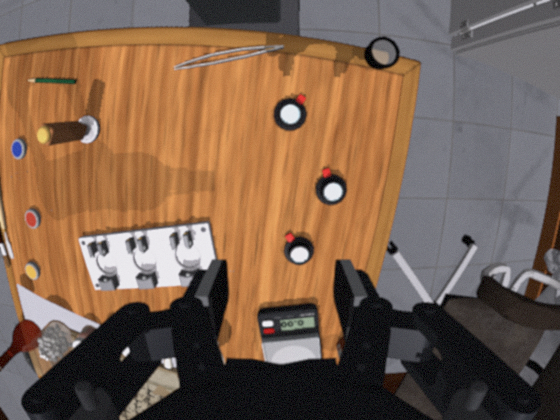

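The wrist view shows three caps: windows at (290,114), (333,190) and (299,250), tabs at (301,99), (326,172) and (290,237). The carrier is at left centre and the pusher foot at (88,130). I'll compare these with the top-camera estimates.

```bash
cat >> h.py <<'E'
import pickle
def blob(im,c,r,kind):
    """centroid of colour near pixel c; kind red/blue/yellow/white/black"""
    x0,y0=[max(0,int(round(v-r))) for v in c];a=im[y0:int(c[1]+r)+1,x0:int(c[0]+r)+1]
    h=cv2.cvtColor(a,cv2.COLOR_BGR2HSV).astype(int);H,S,V=h[...,0],h[...,1],h[...,2]
    m={"red":((H<6)|(H>172))&(S>130)&(V>90),"blue":(H>100)&(H<130)&(S>110)&(V>60),"yellow":(H>21)&(H<36)&(S>110)&(V>110),
       "white":(S<60)&(V>140),"black":V<60}[kind].astype(np.uint8)
    n,l,st,ce=cv2.connectedComponentsWithStats(m)
    if n<2:return None,0
    k=1+np.argmax(st[1:,4]);return ce[k]+[x0,y0],st[k,4]
def load(name):return np.load(f"pics/{name}.npy"),pickle.load(open(f"pics/{name}.pkl","rb"))
CAPS={"A":(.5827,.1397),"B":(.5058,.1764),"C":(.4199,.1288)}
PEL={"yellow":(.6285,-.2792),"red":(.5408,-.25),"blue":(.4365,-.2582)}
def caps(n,im,i,guess=CAPS,r=None):
    for k,g in guess.items():
        p=proj(n,(*g,.02),i);q=proj(n,(g[0]+.03,g[1],.02),i);r=np.hypot(*(p-q))
        w,a=blob(im,p,r*.8,"white");t,b=blob(im,p,r*1.1,"red")
        if w is None or t is None: print(k,"none",p,w,t);continue
        W=plane(n,w,.0195,i);T=plane(n,t,.005,i)
        print(n,k,np.round(W[:2],4),"yaw",round(np.arctan2(W[1]-T[1],W[0]-T[0]),3),"area",a,b,"tabdist",round(np.hypot(*(W-T)[:2]),4),"px",np.round(w,1))
def pels(n,im,i,guess=PEL,z=.01,R_=.03):
    for k,g in guess.items():
        p=proj(n,(*g,z),i);r=np.hypot(*(p-proj(n,(g[0]+R_,g[1],z),i)))
        w,a=blob(im,p,r,k);print(n,k,None if w is None else np.round(plane(n,w,z,i)[:2],4),a)
E
python3 - <<'E'
from h import *
im=cv2.imread("pics/top0.png");i=bot.camera_info("top");caps("top",im,i);pels("top",im,i)
im,i=load("w1");caps("wrist",im,i);pels("wrist",im,i)
f=lambda u,v:np.round(plane("wrist",(u,v),.01,i),4)
print(f(81,238),f(210,219),f(219,288),f(98,291))
E
```

```text
top A [0.5829 0.1408] yaw 0.556 area 72 15 tabdist 0.019 px [190.1 199.6]
top B [0.5063 0.1777] yaw 0.287 area 72 16 tabdist 0.0195 px [172.6 237.1]
top C [0.42   0.1291] yaw -0.603 area 73 13 tabdist 0.0203 px [196.7 278.9]
top yellow [ 0.6294 -0.2798] 88
top red [ 0.5424 -0.2499] 46
top blue [ 0.4367 -0.2583] 82
wrist A [0.5828 0.1418] yaw 0.618 area 220 65 tabdist 0.0198 px [299.3 254.3]
wrist B [0.5065 0.1783] yaw 0.303 area 264 66 tabdist 0.02 px [332.6 191.4]
wrist C [0.4206 0.1299] yaw -0.618 area 303 63 tabdist 0.0209 px [289.8 113.6]
wrist yellow None 0
wrist red [ 0.5425 -0.2494] 95
wrist blue [ 0.4373 -0.2576] 100
[ 0.5695 -0.155   0.01  ] [0.5417 0.0357 0.01  ] [0.6353 0.0399 0.01  ] [ 0.6518 -0.1459  0.01  ]
```

```bash
python3 jog.py '0,0,0,-0.113
0.0151,-0.0527,0.0143,0
0.0151,-0.0527,0.0143,0
0.0151,-0.0527,0.0143,0
0.0151,-0.0527,0.0143,0' 0.55 >/dev/null
python3 jog.py '0.0151,-0.0527,0.0143,0
0.0151,-0.0527,0.0143,0
0.0151,-0.0527,0.0143,0
0,0,0,0
0,0,0,0'
python3 - <<'E'
from h import *
im,i=snap("wrist","w2");pels("wrist",im,i)
go(.437,-.258,.06,1.684);print(np.round(proj("wrist",(.437,-.258,.01),i)))
E
```

```text
time: 3.15
tool_pos: [0.4374, -0.2571, 0.131]
tcp_rot: [0.179, -3.136, -0.002]
wrist_force: [0.3, 0.0, 0.1]
width: 0.549
grip_force: 0.0
wrist yellow None 0
wrist red [ 0.5427 -0.2494] 305
wrist blue [ 0.4374 -0.2581] 521
delta [ 0.0008 -0.0011  0.0713] turn 0.002 closing 1.686 tilt [0.    0.001] q6 -2.27 F [-0.7 -1.   0. ]
[280. 207.]
```

View pics/w2.png

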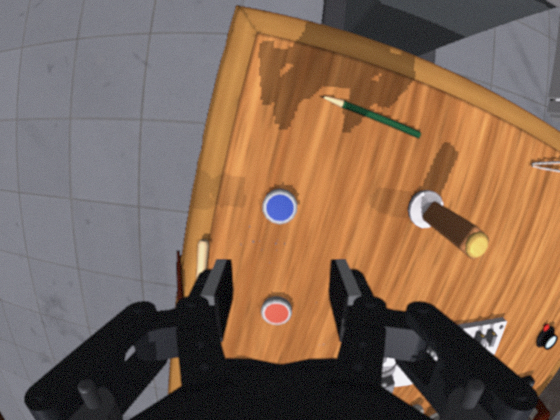

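Blue pellet is at (280,207), red at (276,312) and the pusher foot at (426,209). Blue agrees with the estimate, so I'm descending to grip it.

```bash
python3 jog.py '0.0007,-0.0006,0.05,0
0,0,0.05,0
0,0,0.018,0
0,0,0.009,0
0,0,0.0015,0' 0.5 | grep -E "pos|force"
python3 jog.py '0,0,0,0
0,0,0,0
0,0,0,0
0,0,0,0
0,0,0,0' 0.2 40
python3 jog.py '0,0,-0.03,0
0,0,-0.06,0
0,0,-0.04,0
0,0,0,0'
python3 - <<'E'
from h import *
c=np.array([.5963,-.0609]);a=.1132
for k,s in enumerate((.062,0,-.062)):
    p=c+s*np.array([-np.sin(a),np.cos(a)]);print(k,p.round(4));go(*p,.06,1.684)
E
```

```text
tool_pos: [0.4376, -0.2594, 0.0036]
wrist_force: [0.1, 0.4, 0.6]
grip_force: 0.0
time: 4.45
tool_pos: [0.4379, -0.26, 0.0045]
tcp_rot: [-0.177, 3.134, -0.002]
wrist_force: [0.1, 1.8, 7.4]
width: 0.316
grip_force: 39.5
time: 4.95
tool_pos: [0.4395, -0.2615, 0.1377]
tcp_rot: [-0.177, 3.129, -0.01]
wrist_force: [0.6, -0.6, -0.5]
width: 0.314
grip_force: 39.5
0 [0.5893 0.0007]
delta [-0.1778  0.2441  0.0774] turn -0.0 closing 1.684 tilt [ 0.008 -0.006] q6 -2.27 F [ 0.6 -0.6 -0.5]
1 [ 0.5963 -0.0609]
delta [-0.1779  0.1821  0.0778] turn -0.0 closing 1.684 tilt [ 0.008 -0.006] q6 -2.27 F [ 0.6 -0.6 -0.5]
2 [ 0.6033 -0.1225]
delta [-0.1779  0.1201  0.0782] turn -0.0 closing 1.684 tilt [ 0.008 -0.006] q6 -2.27 F [ 0.6 -0.6 -0.5]
```

```bash
python3 jog.py '0,0,0.06,0
0,0,0.05,0
0,0,0.019,0
0,0,0.004,0
0,0,0,0' | grep -E "pos|force"
python3 jog.py '0,0,0,0
0,0,0,0
0,0,-0.004,0
0,0,0,0' 0.5| grep -E "pos|force"
python3 jog.py '0,0,0,0
0,0,0,0
0,0,0,0
0,0,0,0
0,0,0,0' 0.2 40
python3 - <<'E'
from h import *
snap("side","s1",(280,130,430,250),5);print(proj("side",(.437,-.258,.005)))
E
```

```text
tool_pos: [0.4336, -0.2571, -0.0001]
wrist_force: [-8.7, 7.7, 21.6]
grip_force: 69.5
tool_pos: [0.4367, -0.2594, 0.0038]
wrist_force: [0.5, 0.0, -0.2]
grip_force: 0.0
time: 6.7
tool_pos: [0.4366, -0.2594, 0.004]
tcp_rot: [-0.178, 3.136, -0.0]
wrist_force: [-1.1, 0.3, 4.9]
width: 0.315
grip_force: 39.3
[364.5407039  196.51951743]
```

View pics/s1.png

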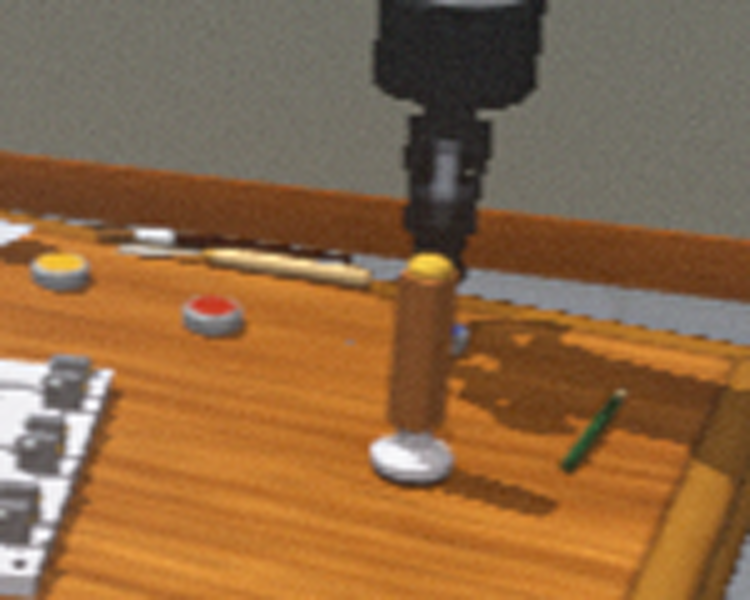

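The pusher hides the blue pellet here; the red and yellow ones are still in place. The tips are too low again, so I'll raise them about 6 mm and regrip.

```bash
python3 jog.py '0,0,0,0
0,0,0,0
0,0,-0.006,0
0,0,0,0' 0.5| grep -E "pos|force"
python3 jog.py '0,0,0,0
0,0,0,0
0,0,0,0
0,0,0,0
0,0,0,0' 0.2 40
python3 jog.py '0,0,-0.03,0
0,0,-0.06,0
0,0,-0.03,0
0,0,0,0
0,0,0,0'
python3 - <<'E'
from h import *
go(.6033,-.1225,.06,1.684)
i=bot.camera_info("wrist");im,i=snap("wrist","w3",(200,210,360,330),5)
E
```

```text
tool_pos: [0.4369, -0.2595, 0.0102]
wrist_force: [0.2, -0.3, -0.0]
grip_force: 0.0
time: 7.88
tool_pos: [0.437, -0.2596, 0.0102]
tcp_rot: [-0.178, 3.136, -0.001]
wrist_force: [0.3, -0.0, 4.6]
width: 0.197
grip_force: 2.7
time: 8.5
tool_pos: [0.4355, -0.2586, 0.1284]
tcp_rot: [0.178, -3.135, -0.002]
wrist_force: [-0.7, -0.2, -0.2]
width: 0.198
grip_force: 0.0
delta [-0.1822  0.1162  0.0682] turn -0.0 closing 1.684 tilt [-0.002  0.001] q6 -2.27 F [-0.7 -0.2 -0.2]
```

View pics/w3.png

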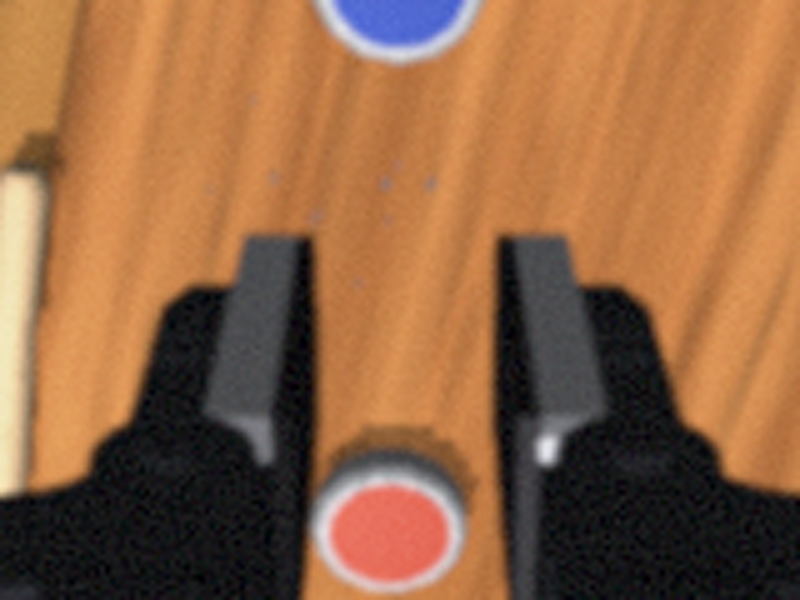

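The pellet slipped out: blue is back on the desk at the crop's top centre. The tips sit higher than I assumed, so a TCP of about 4.5 mm is right. I'll re-measure before regripping.

```bash
python3 - <<'E'
from h import *
im,i=load("w3");pels("wrist",im,i);go(.437,-.2585,.0045,1.684)
E
python3 jog.py '0,0,0.05,0
0,0,0.05,0
0,0,0.018,0
0,0,0.006,0
0,0,0,0' 0.5 | grep -E "pos|force"
python3 - <<'E'
from h import *
go(.437,-.2585,.0045,1.684)
E
```

```text
wrist yellow None 0
wrist red [ 0.5426 -0.2495] 305
wrist blue [ 0.4333 -0.2598] 537
delta [-0.0022 -0.0006  0.1233] turn 0.0 closing 1.684 tilt [-0.003  0.002] q6 -2.27 F [-0.9  0.6 -1. ]
tool_pos: [0.4371, -0.2597, 0.0063]
wrist_force: [0.8, -0.9, 0.1]
grip_force: 0.0
delta [-0.      0.0012  0.0018] turn -0.0 closing 1.684 tilt [ 0.001 -0.   ] q6 -2.27 F [ 0.8 -0.9  0.1]
```

```bash
python3 jog.py '0.0037,0,0.0018,0
0,0,0,0' 0.5 | grep -E "pos|force"
python3 jog.py '0,0,0,0
0,0,0,0
0,0,0,0
0,0,0,0
0,0,0,0' 0.2 50 | grep -vE "rot|time"
python3 jog.py '0,0,-0.02,0
0,0,-0.04,0
0,0,-0.05,0
0,0,0,0
0,0,0,0'
python3 - <<'E'
from h import *
go(.6033,-.1225,.115,1.684)
E
```

```text
tool_pos: [0.4333, -0.2602, 0.005]
wrist_force: [-0.5, 1.1, -0.2]
grip_force: 0.0
tool_pos: [0.4333, -0.2601, 0.0052]
wrist_force: [-1.5, 0.1, 6.1]
width: 0.305
grip_force: 48.8
time: 10.68
tool_pos: [0.4326, -0.2595, 0.1139]
tcp_rot: [-0.178, 3.136, -0.0]
wrist_force: [-1.1, 0.2, -0.3]
width: 0.309
grip_force: 49.2
delta [-0.1851  0.1168 -0.0011] turn 0.0 closing 1.684 tilt [ 0. -0.] q6 -2.27 F [-1.1  0.2 -0.3]
```

```bash
python3 jog.py '-0.0463,0.0292,0,0
-0.0463,0.0292,0,0
-0.0463,0.0292,0,0
-0.0462,0.0292,0,0
0,0,0,0'
python3 - <<'E'
from h import *
im,i=snap("wrist","w4");go(.6033,-.1225,.02,1.684)
E
```

```text
time: 11.3
tool_pos: [0.6047, -0.1199, 0.1115]
tcp_rot: [0.184, -3.134, -0.002]
wrist_force: [0.4, 0.1, -1.8]
width: 0.308
grip_force: 49.3
delta [-0.0006 -0.0016  0.0913] turn 0.003 closing 1.687 tilt [-0.004  0.001] q6 -1.93 F [ 0.1  0.3 -0.5]
```

View pics/w4.png

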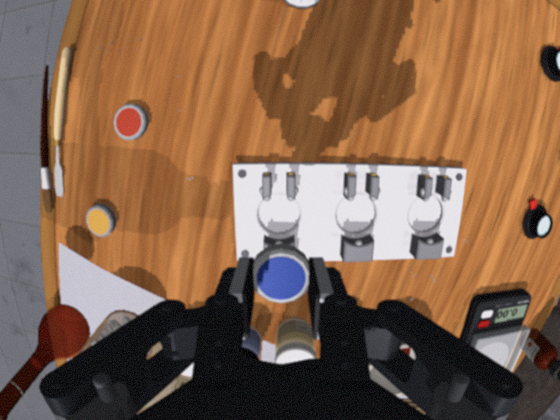

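The wrist view shows the plate corners near (234,164), (467,168) and (455,256), with cavity centres near (279,214), (356,213) and (425,213). The pellet is centred between the pads. I'll refine the carrier pose by fitting edges in both images.

```bash
cat > fit.py <<'E'
from h import *
from scipy.optimize import least_squares
from scipy.ndimage import map_coordinates
def fit(n,im,i,x0=(.5963,-.0609,.1132)):
    g=cv2.cvtColor(im,cv2.COLOR_BGR2GRAY).astype(float)
    S=im.astype(float).max(2)-im.astype(float).min(2)   # plate is grey, desk coloured
    L=[((-.04,y),(-1,0)) for y in np.linspace(-.085,.085,24)]+[((.04,y),(1,0)) for y in np.linspace(-.085,.085,24)]+\
      [((x,.097),(0,1)) for x in np.linspace(-.035,.035,10)]+[((x,-.097),(0,-1)) for x in np.linspace(-.035,.035,10)]
    p=np.array(x0)
    for it in range(3):
        c,s=np.cos(p[2]),np.sin(p[2]);M=np.array([[c,-s],[s,c]]);obs=[]
        for q,nn in L:
            t=np.linspace(-.008,.008,33);pts=np.array([proj(n,(*(M@(np.array(q)+np.array(nn)*k)+p[:2]),.01),i) for k in t])
            v=map_coordinates(S,[pts[:,1],pts[:,0]],order=1)
            if v[-6:].mean()-v[:6].mean()<40 or v[:6].mean()>45: continue
            h=(v[:6].mean()+v[-6:].mean())/2;k=np.argmax(v>h)
            if k==0: continue
            obs.append((q,nn,t[k-1]+(h-v[k-1])/(v[k]-v[k-1])*(t[1]-t[0])))
        def res(d):
            return [nn[0]*(d[0]-d[2]*q[1])+nn[1]*(d[1]+d[2]*q[0])-o for q,nn,o in obs]
        d=least_squares(res,[0,0,0],loss="soft_l1",f_scale=.0007).x
        p=p+[*(M@d[:2]),d[2]]
    print(n,"carrier",p.round(4),"n",len(obs),"rms",np.sqrt(np.mean(np.square(res(d)))).round(5));return p
def stations(p):
    return [p[:2]+s*np.array([-np.sin(p[2]),np.cos(p[2])]) for s in (.062,0,-.062)]
if __name__=="__main__":
    im,i=load("w4");p=fit("wrist",im,i);print(np.round(stations(p),4),[proj("wrist",(*s,.01),i).round() for s in stations(p)])
    im=cv2.imread("pics/top0.png");fit("top",im,bot.camera_info("top"))
    im,i=load("w1");fit("wrist",im,i)
E
python3 fit.py
```

```text
wrist carrier [ 0.5966 -0.0601  0.1075] n 62 rms 0.00124
[[ 0.5899  0.0016]
 [ 0.5966 -0.0601]
 [ 0.6032 -0.1217]] [array([426., 213.]), array([356., 213.]), array([278., 212.])]
top carrier [ 0.5966 -0.0599  0.1193] n 68 rms 0.00173
wrist carrier [ 0.5955 -0.0602  0.1329] n 60 rms 0.00276
```

Run:
```python
from h import *
im,i=load("w4");s=bot.read_state();z=s["tool_pos"][2]+.005
p=proj("wrist",(*s["tool_pos"][:2],z),i);w,a=blob(im,p,25,"blue");print(p,w,a,s["tool_pos"],plane("wrist",w,z,i))
go(.6032,-.1217,.04,1.681)
```

```text
[278.81517827 274.65927891] [280.4281109  277.65312701] 1551 [ 0.60288366 -0.1210415   0.11129207] [ 0.60439861 -0.12009607  0.11629207]
delta [-0.0005 -0.0008  0.0713] turn 0.006 closing 1.687 tilt [-0.004  0.001] q6 -1.93 F [ 0.1  0.3 -0.5]
```

```bash
python3 jog.py '0.0005,-0.0008,0.04,0.006
0,0,0.03,0
0,0,0,0
0,0,0,0' | grep -vE "time"
python3 - <<'E'
from h import *
i=bot.camera_info("wrist");im=bot.read_camera("wrist")[...,::-1];s=bot.read_state();z=s["tool_pos"][2]+.005
p=proj("wrist",(*s["tool_pos"][:2],z),i);w,a=blob(im,p,25,"blue");print(p,w,a,s["tool_pos"],plane("wrist",w,z,i))
go(.6032,-.1217,.011,1.681)
E
```

```text
tool_pos: [0.6026, -0.1242, 0.0441]
tcp_rot: [0.167, -3.137, -0.0]
wrist_force: [-0.0, -0.6, 0.3]
width: 0.308
grip_force: 49.3
[280.55593772 281.10737201] [280.56161746 277.71181001] 1558 [ 0.6035337  -0.12428706  0.04506363] [ 0.60170707 -0.12447669  0.05006363]
delta [0.0001 0.0026 0.0341] turn -0.004 closing 1.677 tilt [ 0.002 -0.   ] q6 -1.92 F [ 0.2 -0.1  0.5]
```

```bash
for k in 1 2 3 4; do python3 jog.py '0,0,0,0' | grep -E "pos|rot"; done
python3 - <<'E'
from h import *
print(bot.read_state()["tool_pos"],bot.read_state()["joint_vel"].round(4));bot.read_camera("wrist");print(bot.read_state()["tool_pos"],bot.read_state()["joint_vel"].round(4))
go(.6032,-.1217,.011,1.681)
E
```

```text
tool_pos: [0.6043, -0.1241, 0.0457]
tcp_rot: [-0.168, 3.134, -0.001]
tool_pos: [0.6039, -0.1238, 0.0452]
tcp_rot: [-0.168, 3.135, -0.001]
tool_pos: [0.6035, -0.1236, 0.0445]
tcp_rot: [-0.168, 3.136, -0.001]
tool_pos: [0.6032, -0.1235, 0.0441]
tcp_rot: [-0.169, 3.137, -0.0]
[ 0.60318334 -0.12350505  0.04409157] [ 0.0006  0.0026  0.0006 -0.0001 -0.0006  0.0022]
[ 0.6031175  -0.12346555  0.04397324] [-0.0003  0.0027  0.0001  0.0006 -0.0005  0.    ]
delta [-0.0003  0.0017  0.033 ] turn -0.003 closing 1.678 tilt [ 0. -0.] q6 -1.92 F [0.6 0.2 0.3]
```

```bash
python3 jog.py '0,0.0016,0.02,0
0,0,0,0
0,0,0,0
0,0,0,0
0,0,0,0' | grep -E "pos|rot|force"
python3 - <<'E'
from h import *
i=bot.camera_info("wrist");s=bot.read_state();im=bot.read_camera("wrist")[...,::-1];z=s["tool_pos"][2]+.005
p=proj("wrist",(*s["tool_pos"][:2],z),i);w,a=blob(im,p,25,"blue");print(p,w,a,s["tool_pos"],plane("wrist",w,z,i))
go(.6032,-.1217,.011,1.681)
E
```

```text
tool_pos: [0.6031, -0.1219, 0.0242]
tcp_rot: [-0.168, 3.137, 0.0]
wrist_force: [1.5, 1.0, -0.5]
grip_force: 49.4
[280.87764093 278.50152213] [280.6308084  277.59388924] 1571 [ 0.60308499 -0.1218673   0.02418008] [ 0.60260808 -0.12203607  0.02918008]
delta [-0.0001  0.0001  0.0132] turn -0.003 closing 1.678 tilt [0. 0.] q6 -1.92 F [ 2.3  0.9 -0.2]
```

```bash
python3 jog.py '-0.0003,0,0.008,0
0,0,0.004,0
0,0,0,0
0,0,0,0' | grep -E "pos|rot|force"; python3 jog.py '0,0,0,0
0,0,0,0
0,0,0,0
0,0,-0.03,0
0,0,-0.05,0' 0.5 | grep -E "pos|force"; python3 jog.py '0,0,-0.02,0
0,0,0,0
0,0,0,0
0,0,0,0'| grep -E "pos|force"
python3 - <<'E'
from h import *
im,i=snap("wrist","w5");
pels("wrist",im,i,{"blue":(.6032,-.1217)},.015);pels("wrist",im,i)
snap("top","t5");im,i=load("t5");pels("top",im,i);caps("top",im,i);pels("top",im,i,{"blue":(.6032,-.1217)},.015)
go(.5425,-.2497,.11,1.681)
E
```

```text
tool_pos: [0.6036, -0.1219, 0.0117]
tcp_rot: [-0.168, 3.136, 0.0]
wrist_force: [3.7, 1.4, -2.4]
grip_force: 49.3
tool_pos: [0.6005, -0.1214, 0.09]
wrist_force: [-0.0, -0.3, 1.1]
grip_force: 0.0
tool_pos: [0.6016, -0.1215, 0.1095]
wrist_force: [0.3, 0.4, -0.3]
grip_force: 0.0
wrist blue [ 0.6041 -0.1218] 630
wrist yellow None 0
wrist red [ 0.5426 -0.2492] 514
wrist blue None 0
top yellow [ 0.6296 -0.2802] 70
top red [ 0.5421 -0.2495] 33
top blue None 0
top A [0.583  0.1409] yaw 0.573 area 78 16 tabdist 0.0188 px [190.1 199.6]
top B [0.5066 0.1778] yaw 0.289 area 77 16 tabdist 0.0197 px [172.6 237. ]
top C [0.4198 0.1293] yaw -0.612 area 77 12 tabdist 0.0201 px [196.6 279. ]
top blue None 0
delta [ 0.0729 -0.1209  0.0002] turn -0.003 closing 1.678 tilt [-0.003  0.001] q6 -1.92 F [-0.3  0.8  0.2]
```

```bash
python3 jog.py '0.0243,-0.0402,0,0
0.0243,-0.0402,0,0
0.0243,-0.0402,0.02,0
0,0,0.04,0
0,0,0.02,0' >/dev/null; python3 jog.py '0,0,0,0
0,0,0,0
0,0,0,0
0,0,0,0
0,0,0,0'| grep -E "pos|force"
python3 - <<'E'
from h import *
im,i=snap("wrist","w6");pels("wrist",im,i);go(.5425,-.2494,.0045,1.681)
E
```

```text
tool_pos: [0.5441, -0.2497, 0.0326]
wrist_force: [-0.1, -0.6, -0.3]
grip_force: 0.0
wrist yellow [ 0.6227 -0.275 ] 27
wrist red [ 0.5424 -0.2494] 1155
wrist blue None 0
delta [0.0014 0.0004 0.0279] turn -0.003 closing 1.678 tilt [ 0.001 -0.   ] q6 -2.15 F [ 1. -0.  0.]
```

```bash
python3 jog.py '0.0014,0.0004,0.015,0
0,0,0.013,0
0,0,0,0
0,0,0,0
0,0,0,0' | grep -E "pos|force"
python3 jog.py '0,0,0,0
0,0,0,0
0,0,0,0
0,0,0,0
0,0,0,0' 0.2 50 | grep -vE "rot|time"
python3 jog.py '0,0,-0.02,0
0,0,-0.03,0
0,0,-0.03,0
0,0,0,0
0,0,0,0'
python3 - <<'E'
from h import *
go(.5966,-.0601,.045,1.681)
E
```

```text
tool_pos: [0.5426, -0.2496, 0.0042]
wrist_force: [-0.0, -0.0, -0.2]
grip_force: 0.0
tool_pos: [0.5428, -0.2497, 0.0048]
wrist_force: [-0.7, 0.4, 5.7]
width: 0.307
grip_force: 49.2
time: 18.02
tool_pos: [0.5418, -0.2491, 0.0837]
tcp_rot: [0.168, -3.137, -0.0]
wrist_force: [0.1, 0.6, -1.0]
width: 0.309
grip_force: 49.2
delta [-0.0747  0.1821  0.0387] turn -0.003 closing 1.678 tilt [-0.  0.] q6 -2.15 F [ 0.1  0.6 -1. ]
```

```bash
python3 jog.py '-0.0187,0.0455,0,0
-0.0187,0.0455,0,0
-0.0187,0.0455,0,0
-0.0186,0.0455,0.02,0
0,0,0.02,0' >/dev/null; python3 jog.py '0,0,0,0
0,0,0,0
0,0,0,0
0,0,0,0
0,0,0,0'
python3 - <<'E'
from h import *
i=bot.camera_info("wrist");s=bot.read_state();im=bot.read_camera("wrist")[...,::-1];z=s["tool_pos"][2]+.005
p=proj("wrist",(*s["tool_pos"][:2],z),i);w,a=blob(im,p,25,"red");print(p,w,a,s["tool_pos"],plane("wrist",w,z,i))
fit("wrist",im,i) if 0 else None
go(.5966,-.0601,.012,1.681)
E
```

```text
time: 19.27
tool_pos: [0.5973, -0.0609, 0.0445]
tcp_rot: [-0.167, 3.136, -0.0]
wrist_force: [0.3, -0.5, -0.6]
width: 0.31
grip_force: 49.3
[280.90361749 278.38094668] [280.67142857 278.02467532] 1540 [ 0.59728413 -0.06092165  0.04445708] [ 0.59710342 -0.06105183  0.04945708]
delta [0.0005 0.0008 0.0324] turn -0.004 closing 1.677 tilt [ 0.001 -0.   ] q6 -1.82 F [ 0.8  0.2 -0.7]
```

```bash
python3 jog.py '0.0004,0.0008,0.02,0
0,0,0.008,0
0,0,0.0045,0
0,0,0,0
0,0,0,0' | grep -E "pos|rot|force"; python3 jog.py '0,0,0,0
0,0,0,0
0,0,0,0
0,0,-0.03,0
0,0,-0.05,0' 0.5 | grep -E "pos|force"; python3 jog.py '0,0,-0.02,0
0,0,0,0
0,0,0,0
0,0,0,0
0,0,0,0'| grep -E "pos|force"
python3 - <<'E'
from h import *
im,i=snap("wrist","w7");
pels("wrist",im,i,{"blue":(.6032,-.1217)},.015);pels("wrist",im,i,{"red":(.5966,-.0601)},.015);pels("wrist",im,i)
go(.6294,-.2797,.09,1.681)
E
```

```text
tool_pos: [0.5963, -0.0596, 0.0112]
tcp_rot: [0.168, -3.136, -0.0]
wrist_force: [-0.4, 0.7, -0.6]
grip_force: 49.2
tool_pos: [0.5942, -0.0594, 0.0898]
wrist_force: [0.4, -0.5, -0.0]
grip_force: 0.0
tool_pos: [0.5955, -0.0595, 0.1097]
wrist_force: [0.3, 0.8, -0.7]
grip_force: 0.0
wrist blue [ 0.6039 -0.1217] 577
wrist red [ 0.5966 -0.0596] 613
wrist yellow None 0
wrist red None 0
wrist blue None 0
delta [-0.0099 -0.2225  0.02  ] turn -0.003 closing 1.678 tilt [-0.002  0.   ] q6 -1.82 F [-1.  -0.5  0.7]
```

```bash
python3 jog.py '-0.0025,-0.0556,0,0
-0.0025,-0.0556,0,0
-0.0025,-0.0556,0.02,0
-0.0024,-0.0557,0.03,0
0,0,0.02,0' >/dev/null; python3 jog.py '0,0,0,0
0,0,0,0
0,0,0,0
0,0,0,0
0,0,0,0'| grep -E "pos|force"
python3 - <<'E'
from h import *
im,i=snap("wrist","w8");p=proj("wrist",(.6294,-.2797,.01),i);print(p)
h=cv2.cvtColor(im,cv2.COLOR_BGR2HSV);u,v=p.round().astype(int);print(h[v,u-40:u+41:4].tolist());print(h[v-40:v+41:4,u].tolist())
go(.6294,-.2797,.0045,1.681)
E
```

```text
tool_pos: [0.6305, -0.2788, 0.0426]
wrist_force: [-0.1, -0.1, 0.2]
grip_force: 0.0
[279.54622521 246.02446726]
[[13, 161, 171], [13, 164, 169], [13, 166, 169], [12, 165, 162], [0, 0, 171], [23, 62, 240], [25, 120, 244], [25, 120, 245], [25, 122, 245], [25, 128, 244], [24, 127, 243], [24, 130, 244], [24, 131, 243], [24, 127, 245], [23, 133, 244], [20, 66, 234], [171, 12, 151], [13, 161, 209], [13, 160, 217], [13, 156, 189], [13, 159, 204]]
[[13, 158, 202], [13, 165, 181], [12, 162, 110], [14, 159, 112], [120, 6, 79], [126, 8, 161], [23, 116, 243], [24, 127, 245], [24, 127, 245], [24, 132, 244], [24, 127, 243], [24, 122, 245], [25, 122, 246], [24, 123, 245], [26, 115, 246], [27, 52, 244], [12, 123, 191], [13, 160, 202], [12, 160, 212], [13, 161, 211], [14, 159, 215]]
delta [ 0.0011 -0.0007  0.0379] turn -0.003 closing 1.678 tilt [ 0.001 -0.   ] q6 -2.13 F [-0.  -0.1  0.7]
```

```bash
sed -i 's/(H>21)&(H<36)&(S>110)&(V>110)/(H>19)\&(H<36)\&(S>75)\&(V>110)/' h.py
python3 - <<'E'
from h import *
im,i=load("w8");pels("wrist",im,i)
E
```

```text
wrist yellow [ 0.6302 -0.2793] 1127
wrist red None 0
wrist blue None 0
```

```bash
python3 jog.py '0.0004,-0.0005,0.02,0
0,0,0.018,0
0,0,0,0
0,0,0,0
0,0,0,0' | grep -E "pos|force"
python3 jog.py '0,0,0,0
0,0,0,0
0,0,0,0
0,0,0,0
0,0,0,0' 0.2 50 | grep -vE "rot|time"
python3 jog.py '0,0,-0.02,0
0,0,-0.03,0
0,0,-0.03,0
0,0,0,0
0,0,0,0'
python3 - <<'E'
from h import *
go(.5899,.0016,.045,1.681)
E
```

```text
tool_pos: [0.6303, -0.28, 0.0044]
wrist_force: [-0.2, 1.2, 0.1]
grip_force: 0.0
tool_pos: [0.6306, -0.2801, 0.005]
wrist_force: [0.2, -0.1, 5.4]
width: 0.307
grip_force: 49.3
time: 24.42
tool_pos: [0.6292, -0.2794, 0.0834]
tcp_rot: [0.168, -3.136, -0.001]
wrist_force: [0.2, 0.1, -1.7]
width: 0.308
grip_force: 49.2
delta [0.0089 0.2836 0.0385] turn -0.003 closing 1.678 tilt [-0.001  0.   ] q6 -2.13 F [ 0.2  0.1 -1.7]
```

```bash
python3 jog.py '0.0018,0.0568,0,0
0.0018,0.0567,0,0
0.0018,0.0567,0,0
0.0018,0.0567,0.0,0
0.0017,0.0567,0.02,0' >/dev/null; python3 jog.py '0,0,0.02,0
0,0,0,0
0,0,0,0
0,0,0,0
0,0,0,0'
python3 - <<'E'
from h import *
i=bot.camera_info("wrist");s=bot.read_state();im=bot.read_camera("wrist")[...,::-1];z=s["tool_pos"][2]+.005
p=proj("wrist",(*s["tool_pos"][:2],z),i);w,a=blob(im,p,25,"yellow");print(p,w,a,s["tool_pos"],plane("wrist",w,z,i))
go(.5899,.0016,.012,1.681)
E
```

```text
time: 25.68
tool_pos: [0.5913, 0.0004, 0.0446]
tcp_rot: [-0.166, 3.136, -0.0]
wrist_force: [-0.8, -0.1, 0.1]
width: 0.308
grip_force: 49.3
[280.90830905 278.46218166] [281.48890339 278.57049608] 1532 [5.91317935e-01 3.83598641e-04 4.45634149e-02] [0.59134768 0.00066451 0.04956341]
delta [0.0012 0.0012 0.0325] turn -0.004 closing 1.677 tilt [ 0.001 -0.   ] q6 -1.72 F [ 0.5 -0.7  0.9]
```

```bash
python3 jog.py '0.0014,0.0012,0.02,0
0,0,0.008,0
0,0,0.0045,0
0,0,0,0
0,0,0,0' | grep -E "pos|rot|force"; python3 jog.py '0,0,0,0
0,0,0,0
0,0,0,0
0,0,-0.03,0
0,0,-0.05,0' 0.5 | grep -E "pos|force"; python3 jog.py '0,0,-0.02,0
0,0,0,0
0,0,0,0
0,0,0,0
0,0,0,0'| grep -E "pos|force"
python3 - <<'E'
from h import *
im,i=snap("wrist","w9",(100,120,480,300),2);
for k,g in {"blue":(.6032,-.1217),"red":(.5966,-.0601),"yellow":(.5899,.0016)}.items(): pels("wrist",im,i,{k:g},.015)
caps("wrist",im,i)
for x in [(.583,.1413),(.5065,.178),(.42,.1295)]: go(*x,.11)
E
```

```text
tool_pos: [0.5888, 0.0025, 0.0111]
tcp_rot: [0.168, -3.137, -0.0]
wrist_force: [-0.1, 0.6, -1.1]
grip_force: 49.2
tool_pos: [0.5866, 0.0025, 0.0897]
wrist_force: [-0.0, 0.4, 1.0]
grip_force: 0.0
tool_pos: [0.588, 0.0024, 0.1097]
wrist_force: [-0.5, -0.3, -0.3]
grip_force: 0.0
wrist blue [ 0.6039 -0.1217] 459
wrist red [ 0.5979 -0.0579] 552
wrist yellow [0.5891 0.0024] 682
wrist A [0.5834 0.1406] yaw 0.561 area 353 115 tabdist 0.0197 px [446.3 229.7]
wrist B [0.5073 0.177 ] yaw 0.255 area 315 96 tabdist 0.0206 px [498.3 147.5]
wrist C [0.4217 0.1287] yaw -0.613 area 373 35 tabdist 0.0248 px [462.7  33.3]
delta [-0.0096  0.1386  0.    ] turn 0 closing 1.678 tilt [-0.002  0.   ] q6 -1.72 F [0.5 1.  0.7]
delta [0.0625 0.1833 0.0002] turn 0 closing 1.678 tilt [-0.002  0.   ] q6 -1.72 F [0.5 1.  0.7]
delta [0.1537 0.1444 0.0004] turn 0 closing 1.678 tilt [-0.002  0.   ] q6 -1.72 F [0.5 1.  0.7]
```

View pics/w9.png

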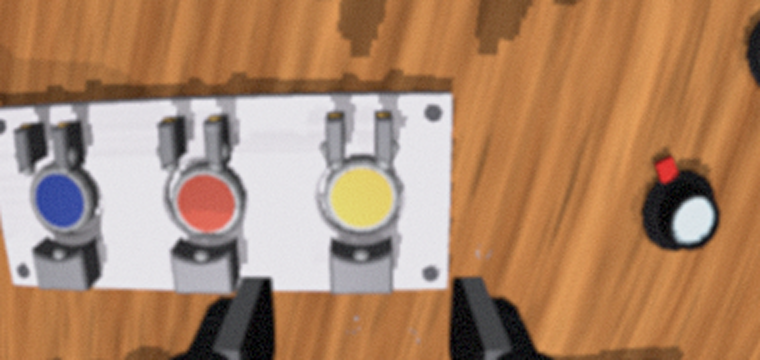

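All three pellets look flat in their cavities, at crop pixels (60,200), (205,203) and (362,197). Red reads slightly off, so I'll cross-check it with a numeric ellipse fit.

Run:
```python
from h import *
def ell(n,im,i,k,g,z):
    p=proj(n,(*g,z),i);h=cv2.cvtColor(im,cv2.COLOR_BGR2HSV).astype(int);H,S,V=h[...,0],h[...,1],h[...,2]
    m=(S>75)&(np.hypot(*(np.indices(H.shape)[::-1]-p[:,None,None]))<24)&{"red":(H<9)|(H>170),"blue":(H>100)&(H<130),"yellow":(H>19)&(H<36)}[k]
    ys,xs=np.nonzero(m);c=cv2.findContours(m.astype(np.uint8),0,1)[0];c=max(c,key=len);e=cv2.fitEllipse(c)
    q=plane(n,e[0],z,i);print(n,k,len(xs),np.round(q[:2],4),np.round(e[1],1),round(e[2]))
st={"blue":(.6032,-.1217),"red":(.5966,-.0601),"yellow":(.5899,.0016)}
for f in("w7","w9"):
    im,i=load(f)
    for k,g in st.items():
        try: ell("wrist",im,i,k,g,.015)
        except Exception as e: print(f,k,"-")
im,i=snap("top","t9")
for k,g in st.items():
    try:ell("top",im,i,k,g,.015)
    except Exception as e: print(k,e)
```

```text
wrist blue 622 [ 0.6041 -0.1216] [26.1 28.5] 132
wrist red 688 [ 0.5966 -0.0597] [28.1 29.3] 90
w7 yellow -
wrist blue 504 [ 0.604  -0.1216] [22.2 26.9] 153
wrist red 629 [ 0.5981 -0.0579] [26.3 28.6] 135
wrist yellow 682 [0.5891 0.0024] [28.  29.2] 87
top blue 94 [ 0.6034 -0.1219] [ 9.9 10.3] 155
top red 50 [ 0.5939 -0.0622] [5.6 9.3] 35
yellow max() iterable argument is empty
```

```bash
python3 jog.py '-0.025,-0.03,0,0
-0.015,-0.03,0,0
0,0,0,0
0,0,0,0
0,0,0,0' >/dev/null; python3 jog.py '0,0,0.0,0
0,0,0,0'|grep pos
python3 - <<'E'
from h import *
im,i=snap("wrist","w10")
p=proj("wrist",(.5966,-.0601,.012),i).astype(int);print(p)
cv2.imwrite("pics/w10.png",cv2.resize(im[p[1]-45:p[1]+45,p[0]-65:p[0]+65],None,fx=6,fy=6,interpolation=cv2.INTER_CUBIC))
pels("wrist",im,i,{"red":(.5966,-.0601)},.015)
E
```

```text
tool_pos: [0.635, -0.0525, 0.1114]
[276 164]
wrist red [ 0.5981 -0.058 ] 686
```

View pics/w10.png

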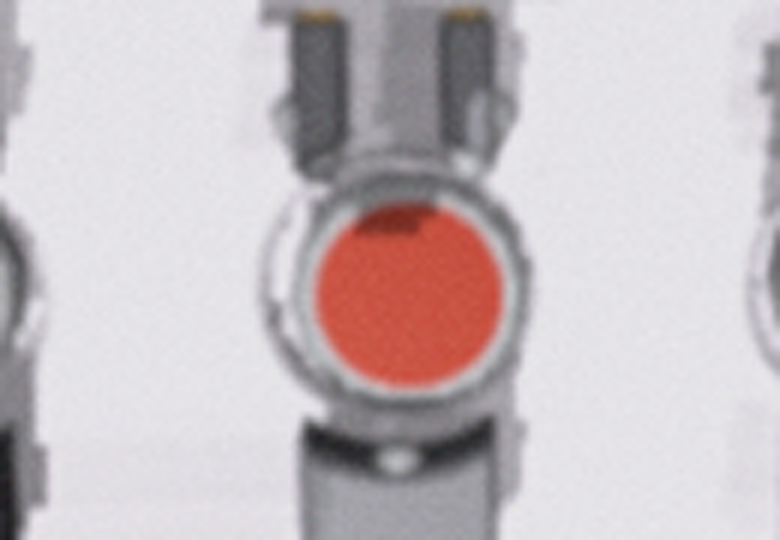

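Red lies flat inside its cavity, just resting against the right side, which is fine. Next is cap A.

Run:
```python
from h import *
go(.583,.141,.06,.57+np.pi/2)
```

```text
delta [0.031  0.1981 0.0514] turn -0.462 closing 1.679 tilt [ 0. -0.] q6 -1.8 F [0.  0.8 0.4]
```

```bash
python3 jog.py '0.0078,0.0495,0,0
0.0078,0.0495,0,0
0.0078,0.0495,0,0
0.0076,0.0496,0,0
0,0,0,-0.154' >/dev/null; python3 jog.py '0,0,0,-0.154
0,0,0.04,-0.154
0,0,0.01,0
0,0,0,0
0,0,0,0' >/dev/null;  python3 jog.py '0,0,0,0
0,0,0,0
0,0,0,0'|grep pos
python3 - <<'E'
from h import *
im,i=snap("wrist","w11");caps("wrist",im,i,{"A":(.583,.141)});go(.583,.141,.008,.57+np.pi/2)
E
```

```text
tool_pos: [0.5835, 0.1407, 0.0617]
wrist A [0.583  0.1413] yaw 0.587 area 823 190 tabdist 0.02 px [282.2 241.9]
delta [0.0001 0.0004 0.0536] turn -0.001 closing 2.14 tilt [0. 0.] q6 -1.94 F [ 0.1 -0.1 -0.2]
```

```bash
python3 jog.py '0,0.0006,0.03,-0.015
0,0,0.0185,0
0,0,0.005,0
0,0,0,0
0,0,0,0' | grep -E "pos|force"
python3 jog.py '0,0,0,0
0,0,0,0
0,0,0,0
0,0,0,0
0,0,0,0' 0.1 50 | grep -vE "rot|time"
python3 jog.py '0,0,-0.02,0
0,0,-0.03,0
0,0,-0.03,0
0,0,0,0
0,0,0,0'
python3 - <<'E'
from h import *
go(.5899,.0016,.07,1.681)
E
```

```text
tool_pos: [0.5837, 0.1414, 0.0087]
wrist_force: [1.0, 0.1, -0.1]
grip_force: 0.0
tool_pos: [0.5839, 0.1414, 0.009]
wrist_force: [-1.3, -0.7, 6.1]
width: 0.277
grip_force: 49.2
time: 32.17
tool_pos: [0.5823, 0.1411, 0.0875]
tcp_rot: [0.904, -3.008, -0.0]
wrist_force: [-0.4, -1.0, -0.4]
width: 0.279
grip_force: 49.0
delta [ 0.0705 -0.1206  0.0175] turn 0.474 closing 2.155 tilt [-0.001 -0.   ] q6 -1.96 F [-0.4 -1.  -0.4]
```

```bash
python3 jog.py '0,0,0,0.158
0,0,0,0.158
0,0,0,0.158
0.0026,-0.0465,0,0
0.0026,-0.0465,0,0' >/dev/null; python3 jog.py '0.0026,-0.0465,0.0,0
0,0,0.02,0
0,0,0,0
0,0,0,0
0,0,0,0' >/dev/null;  python3 jog.py '0,0,0,0
0,0,0,0
0,0,0,0'|grep -E "pos|grip"
cat >> h.py <<'E'
def held(name,h=.008):
    """cap held, underside h below TCP"""
    for _ in range(1):
        i=bot.camera_info("wrist");s=bot.read_state();im,i=snap("wrist",name)
    z0=s["tool_pos"][2]-h;p=proj("wrist",(*s["tool_pos"][:2],z0+.02),i)
    w,a=blob(im,p,26,"white");t,b=blob(im,p+[0,-18],34,"red")
    W=plane("wrist",w,z0+.0195,i);T=plane("wrist",t,z0+.005,i)
    Rm=R.from_rotvec(s["tcp_rot"]).as_matrix();cy=np.arctan2(Rm[1,1],Rm[0,1])
    yaw=np.arctan2(W[1]-T[1],W[0]-T[0])
    print("held win",w.round(1),a,"tab",t.round(1),b,"W-TCP",np.round(W[:2]-s["tool_pos"][:2],4),"yaw",round(yaw,3),"tool yaw",round(cy-np.pi/2,3),"tabdist",round(np.hypot(*(W-T)[:2]),4))
E
python3 - <<'E'
from h import *
held("w12");go(.5899,.0016,.05,1.681)
im=np.load("pics/w12.npy");cv2.imwrite("pics/w12.png",im)
E
```

```text
tool_pos: [0.5906, 0.0018, 0.068]
grip_force: 49.2
held win [281.3 282.1] 1227 tab [281.  236.9] 111 W-TCP [-0.0016  0.    ] yaw 0.119 tool yaw 0.11 tabdist 0.0166
delta [ 0.0006 -0.0001  0.0179] turn 0.0 closing 1.681 tilt [ 0. -0.] q6 -1.72 F [ 0.6  0.6 -1.3]
```

View pics/w12.png

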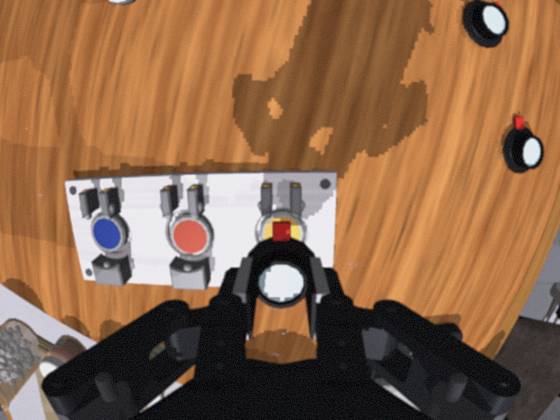

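The cap is held square: window at (282,282), tab at (281,231), lined up with the slot. I'm lowering it now.

```bash
python3 jog.py '0.0004,-0.0001,0.018,0
0,0,0.008,0
0,0,0,0
0,0,0,0
0,0,0,0' |grep -E "pos|force"
python3 - <<'E'
from h import *
go(.5903,.0016,.033,1.681)
E
python3 jog.py '0,0,0.004,0
0,0,0.004,0
0,0,0,0
0,0,0,0' |grep -E "pos|force"
```

```text
tool_pos: [0.5905, 0.0015, 0.0422]
wrist_force: [-0.6, 0.2, -0.3]
grip_force: 49.2
delta [0.0002 0.0001 0.0092] turn -0.0 closing 1.681 tilt [ 0.001 -0.   ] q6 -1.72 F [-0.6  0.2 -0.3]
tool_pos: [0.59, 0.0015, 0.0337]
wrist_force: [-0.6, 0.0, -0.4]
grip_force: 49.2
```

```bash
python3 jog.py '0,0,0.0015,0
0,0,0,0
0,0,0,0' |grep -E "pos|force"
python3 jog.py '0,0,0,0
0,0,0,0
0,0,0,0
0,0,-0.03,0
0,0,-0.04,0' 0.5 |grep -E "pos|force"
python3 jog.py '0,0,0,0
0,0,0,0
0,0,0,0
0,0,0,0
0,0,0,0' |grep -E "pos|force"
python3 - <<'E'
from h import *
snap("wrist","w13")
im,i=load("w13")
for z in(.0425,.035):
  p=proj("wrist",(.5899,.0016,z),i);w,a=blob(im,p,20,"white");t,b=blob(im,p+[0,-20],24,"red");print(w,a,plane("wrist",w,z,i),t,b,plane("wrist",t,z-.0145,i))
caps("wrist",im,i,{"B":CAPS["B"],"C":CAPS["C"]})
go(.5067,.1777,.10,.285+np.pi/2)
E
```

```text
tool_pos: [0.5901, 0.0015, 0.0323]
wrist_force: [0.1, 0.4, -0.6]
grip_force: 49.2
tool_pos: [0.5886, 0.0016, 0.1015]
wrist_force: [0.4, 0.0, 0.1]
grip_force: 0.0
tool_pos: [0.5895, 0.0015, 0.1014]
wrist_force: [-0.5, -0.4, -0.7]
grip_force: 0.0
[281.83717579 232.42074928] 694 [0.58923579 0.00219144 0.0425    ] [281.04093567 197.80701754] 171 [ 5.69544113e-01 -4.78255398e-04  2.80000000e-02]
[281.83717579 232.42074928] 694 [0.59193358 0.00251661 0.035     ] [281.04093567 197.80701754] 171 [ 5.71376503e-01 -2.67684478e-04  2.05000000e-02]
wrist B [0.5074 0.177 ] yaw 0.261 area 328 94 tabdist 0.0204 px [505.3 147.7]
wrist C [0.4217 0.1286] yaw -0.608 area 378 34 tabdist 0.0251 px [469.5  30.2]
delta [0.0631 0.1842 0.0017] turn -0.175 closing 1.681 tilt [-0.001  0.   ] q6 -1.72 F [0.1 0.3 0.9]
```

```bash
python3 jog.py '0.0158,0.046,0,0
0.0158,0.046,0,0
0.0158,0.046,0,0
0.0157,0.0462,0,0
0,0,0.02,-0.175' >/dev/null; python3 jog.py '0,0,0.02,0
0,0,0.0,0
0,0,0,0
0,0,0,0
0,0,0,0' >/dev/null;  python3 jog.py '0,0,0,0'|grep pos
python3 - <<'E'
from h import *
im,i=snap("wrist","w14");caps("wrist",im,i,{"B":(.507,.1775)});go(.507,.1775,.0085,.285+np.pi/2)
E
```

```text
tool_pos: [0.5074, 0.1776, 0.0627]
wrist B [0.5061 0.1783] yaw 0.313 area 813 205 tabdist 0.0199 px [282.6 239.7]
delta [ 0.0004 -0.      0.0541] turn -0.0 closing 1.856 tilt [0.001 0.   ] q6 -1.57 F [-0.2  0.5 -1.1]
```

```bash
python3 jog.py '0.0009,0.0007,0.03,-0.025
0,0,0.0185,0
0,0,0.0055,0
0,0,0,0
0,0,0,0' | grep -E "pos|force"
python3 jog.py '0,0,0,0
0,0,0,0
0,0,0,0
0,0,0,0
0,0,0,0' 0.1 50 | grep -vE "rot|time"
python3 jog.py '0,0,-0.02,0
0,0,-0.03,0
0,0,-0.03,0
0,0,0,0
0,0,0,0'
python3 - <<'E'
from h import *
s=bot.read_state();d=np.array([.5968,-.0601])-s["tool_pos"][:2];a=.11
print("after turn:",np.round([-d[0]*np.cos(a)-d[1]*np.sin(a),-d[0]*np.sin(a)+d[1]*np.cos(a)],4));go(.5968,-.0601,.07,1.681)
E
```

```text
tool_pos: [0.5068, 0.1783, 0.009]
wrist_force: [-0.7, -0.1, 0.3]
grip_force: 0.0
tool_pos: [0.507, 0.1784, 0.0094]
wrist_force: [-0.4, -0.2, 5.1]
width: 0.272
grip_force: 49.0
time: 39.95
tool_pos: [0.5052, 0.1779, 0.0873]
tcp_rot: [0.485, -3.103, 0.0]
wrist_force: [-0.4, -0.7, -0.2]
width: 0.274
grip_force: 49.0
after turn: [-0.0649 -0.2466]
delta [-0.0146 -0.2546  0.0173] turn 0.2 closing 1.881 tilt [-0.001 -0.   ] q6 -1.59 F [-0.4 -0.7 -0.2]
```

```bash
python3 jog.py '0,0,0,0.1
0,0,0,0.1
-0.013,-0.0493,0,0
-0.013,-0.0493,0,0
-0.013,-0.0493,0,0' >/dev/null; python3 jog.py '-0.013,-0.0493,0.0,0
-0.0129,-0.0494,0,0
0,0,0.02,0
0,0,0,0
0,0,0,0' >/dev/null;  python3 jog.py '0,0,0,0
0,0,0,0
0,0,0,0
0,0,0,0'|grep -E "pos|grip"
python3 - <<'E'
from h import *
held("w15");go(.597,-.0601,.042,1.681)
E
```

```text
tool_pos: [0.5978, -0.0597, 0.0686]
grip_force: 49.2
held win [281.3 281.5] 1234 tab [283.7 236.5] 196 W-TCP [-0.0019 -0.    ] yaw 0.04 tool yaw 0.11 tabdist 0.0165
delta [ 0.0008 -0.0002  0.0265] turn 0.0 closing 1.681 tilt [ 0. -0.] q6 -1.82 F [ 0.6 -0.3 -0.6]
```

Run:
```python
from h import *
a,_=load("w12");b,_=load("w15")
for im in(a,b):
    h=cv2.cvtColor(im,cv2.COLOR_BGR2HSV)
    for v in(224,229,233,237): print(v,[tuple(int(q) for q in x) for x in h[v,266:300:2]])
```

```text
224 [(15, 33, 219), (22, 119, 231), (23, 133, 235), (16, 157, 177), (179, 206, 141), (0, 202, 145), (0, 199, 147), (0, 202, 149), (1, 204, 149), (1, 200, 149), (0, 193, 151), (179, 206, 146), (12, 180, 140), (20, 157, 177), (19, 159, 176), (19, 145, 169), (20, 31, 146)]
229 [(23, 131, 233), (23, 134, 234), (22, 133, 236), (16, 151, 181), (1, 203, 146), (0, 199, 154), (179, 193, 156), (0, 200, 153), (0, 199, 154), (1, 211, 149), (0, 192, 165), (1, 202, 192), (15, 157, 193), (26, 130, 234), (26, 130, 234), (26, 132, 236), (26, 123, 235)]
233 [(24, 129, 234), (23, 129, 235), (23, 132, 235), (16, 152, 179), (179, 210, 146), (1, 201, 151), (1, 200, 153), (0, 202, 153), (1, 194, 155), (2, 203, 153), (0, 190, 196), (1, 200, 205), (16, 158, 176), (27, 125, 237), (26, 130, 235), (26, 129, 235), (26, 129, 236)]
237 [(22, 131, 235), (21, 138, 200), (22, 138, 139), (9, 185, 120), (1, 200, 149), (0, 194, 155), (2, 205, 152), (1, 196, 156), (2, 201, 151), (0, 198, 143), (179, 205, 143), (179, 200, 148), (13, 168, 102), (24, 137, 167), (23, 140, 217), (25, 133, 234), (26, 133, 235)]
224 [(105, 7, 1
[... 331 characters left out ...]
1, 203, 157), (1, 203, 156), (1, 208, 152), (1, 206, 156), (179, 206, 152), (0, 195, 167), (1, 197, 188), (3, 175, 176), (4, 161, 224), (3, 160, 222), (3, 158, 221), (3, 161, 225)]
233 [(1, 89, 212), (3, 155, 212), (3, 148, 209), (3, 188, 148), (1, 196, 152), (0, 201, 152), (0, 204, 151), (1, 201, 155), (0, 200, 154), (1, 197, 155), (0, 194, 172), (0, 197, 201), (3, 174, 180), (3, 158, 225), (3, 161, 224), (3, 162, 222), (4, 162, 223)]
237 [(4, 103, 186), (3, 155, 145), (3, 156, 93), (2, 191, 116), (0, 205, 149), (0, 203, 152), (2, 198, 157), (1, 197, 153), (1, 206, 150), (1, 214, 151), (179, 208, 152), (0, 197, 150), (1, 158, 100), (3, 158, 123), (5, 169, 174), (3, 161, 204), (4, 165, 224)]
```

The tab spans the same columns (273 to 289) as with the first cap; only the red pellet behind it skewed the blob. Alignment is good.

```bash
python3 jog.py '0.0006,-0.0002,0.018,0
0,0,0.008,0
0,0,0,0
0,0,0,0
0,0,0,0' |grep -E "pos|force"
python3 - <<'E'
from h import *
go(.597,-.0601,.0325,1.681)
E
python3 jog.py '0,0,0.005,0
0,0,0.005,0
0,0,0,0
0,0,0,0' |grep -E "pos|force"
```

```text
tool_pos: [0.5975, -0.0602, 0.0427]
wrist_force: [0.5, -0.1, 0.2]
grip_force: 49.2
delta [0.0005 0.0002 0.0102] turn -0.0 closing 1.681 tilt [ 0.001 -0.   ] q6 -1.82 F [ 0.5 -0.1  0.2]
tool_pos: [0.5974, -0.0601, 0.0324]
wrist_force: [0.9, 0.8, -0.1]
grip_force: 49.3
```

```bash
python3 jog.py '0,0,0,0
0,0,0,0
0,0,0,0
0,0,-0.03,0
0,0,-0.04,0' 0.5 |grep -E "pos|force"
python3 jog.py '0,0,0,0
0,0,0,0
0,0,0,0
0,0,0,0
0,0,0,0' |grep -E "pos|force"
python3 - <<'E'
from h import *
snap("wrist","w16")
im,i=load("w16");z=.0425
p=proj("wrist",(.5966,-.0601,z),i);w,a=blob(im,p,20,"white");t,b=blob(im,p+[0,-20],24,"red");print(w,a,plane("wrist",w,z,i),t,b,plane("wrist",t,z-.0145,i))
im,i=snap("top","t16");caps("top",im,i,{"C":CAPS["C"]});caps("wrist",*load("w16"),{"C":CAPS["C"]})
a=-.61;s=bot.read_state();go(.42,.129,.10,a+np.pi/2)
E
```

```text
tool_pos: [0.5955, -0.06, 0.1014]
wrist_force: [-0.1, -0.8, 0.3]
grip_force: 0.0
tool_pos: [0.5965, -0.0601, 0.1014]
wrist_force: [0.2, -0.5, 0.3]
grip_force: 0.0
[281.83866279 233.16569767] 688 [ 0.59676998 -0.05935803  0.0425    ] [280.9375     198.43181818] 176 [ 0.57700559 -0.0621062   0.028     ]
top C [0.4198 0.1293] yaw -0.599 area 77 13 tabdist 0.02 px [196.6 279. ]
wrist C [0.4217 0.1283] yaw -0.565 area 268 14 tabdist 0.0253 px [526.5  45.9]
delta [0.155  0.2074 0.002 ] turn 0.72 closing 1.681 tilt [-0.001  0.   ] q6 -1.82 F [0.  0.  0.4]
```

```bash
python3 jog.py '0.031,0.0415,0,0
0.031,0.0415,0,0
0.031,0.0415,0,0
0.031,0.0415,0,0
0.031,0.0414,0,0' >/dev/null; python3 jog.py '0,0,0.0,0.18
0,0,0.0,0.18
0,0,0.02,0.18
0,0,0.02,0.18
0,0,0,0' >/dev/null;  python3 jog.py '0,0,0,0
0,0,0,0
0,0,0,0
0,0,0,0'|grep pos
python3 - <<'E'
from h import *
im,i=snap("wrist","w17");caps("wrist",im,i,{"C":(.42,.129)});go(.42,.1293,.0085,-.61+np.pi/2)
E
```

```text
tool_pos: [0.4205, 0.129, 0.0627]
wrist C [0.4195 0.1305] yaw -0.622 area 830 205 tabdist 0.02 px [281.6 238.9]
delta [0.0005 0.     0.0541] turn 0.001 closing 0.961 tilt [0.001 0.   ] q6 -0.72 F [-0.  -0.6 -0. ]
```

```bash
python3 jog.py '0.0011,0.0002,0.03,0.012
0,0,0.0185,0
0,0,0.0055,0
0,0,0,0
0,0,0,0' | grep -E "pos|force"
python3 jog.py '0,0,0,0
0,0,0,0
0,0,0,0
0,0,0,0
0,0,0,0' 0.1 50 | grep -vE "rot|time"
python3 jog.py '0,0,-0.02,0
0,0,-0.03,0
0,0,-0.04,0
0,0,0,0
0,0,0,0'
python3 - <<'E'
from h import *
s=bot.read_state();d=np.array([.6034,-.1217])-s["tool_pos"][:2];a=.11
print("after turn:",np.round([-d[0]*np.cos(a)-d[1]*np.sin(a),-d[0]*np.sin(a)+d[1]*np.cos(a)],4));go(.6034,-.1217,.07,1.681)
E
```

```text
tool_pos: [0.4203, 0.13, 0.0091]
wrist_force: [0.4, -0.7, -0.9]
grip_force: 0.0
tool_pos: [0.4204, 0.13, 0.0094]
wrist_force: [-1.7, -0.0, 6.0]
width: 0.276
grip_force: 48.8
time: 47.9
tool_pos: [0.419, 0.1296, 0.0979]
tcp_rot: [-0.961, -2.991, 0.0]
wrist_force: [0.0, 0.2, -1.0]
width: 0.277
grip_force: 49.1
after turn: [-0.1557 -0.27  ]
delta [-0.2963 -0.0968  0.0278] turn -0.732 closing 0.949 tilt [-0. -0.] q6 -0.71 F [ 0.   0.2 -1. ]
```

```bash
python3 jog.py '0,0,0,-0.183
0,0,0,-0.183
0,0,0,-0.183
0,0,0,-0.183
-0.026,-0.045,0,0' >/dev/null; python3 jog.py '-0.026,-0.045,0.0,0
-0.026,-0.045,0,0
-0.026,-0.045,0,0
-0.026,-0.045,0,0
-0.0257,-0.045,0,0' >/dev/null;  python3 jog.py '0,0,0.03,0
0,0,0,0
0,0,0,0
0,0,0,0
0,0,0,0'>/dev/null;  python3 jog.py '0,0,0,0
0,0,0,0
0,0,0,0'|grep -E "pos|grip"
python3 - <<'E'
from h import *
held("w18");go(.6036,-.1217,.042,1.681)
im,_=load("w18");h=cv2.cvtColor(im,cv2.COLOR_BGR2HSV).astype(int)
for v in (224,229,233):
    x=np.nonzero(((h[v,255:310,0]<6)|(h[v,255:310,0]>174))&(h[v,255:310,1]>170))[0]+255;print(v,x.min(),x.max())
E
```

```text
tool_pos: [0.6039, -0.1215, 0.0684]
grip_force: 49.3
held win [281.1 281.3] 1247 tab [280.  236.5] 102 W-TCP [-0.0019 -0.0001] yaw 0.141 tool yaw 0.11 tabdist 0.0164
delta [ 0.0003 -0.0002  0.0264] turn -0.0 closing 1.681 tilt [ 0. -0.] q6 -1.92 F [ 0.4 -1.8 -1.2]
224 273 288
229 273 288
233 273 288
```

```bash
python3 jog.py '0.0003,-0.0002,0.018,0
0,0,0.008,0
0,0,0,0
0,0,0,0
0,0,0,0' |grep -E "pos|force"
python3 - <<'E'
from h import *
go(.6036,-.1217,.0325,1.681)
E
python3 jog.py '0,0,0.005,0
0,0,0.005,0
0,0,0,0
0,0,0,0' |grep -E "pos|force"
python3 jog.py '0,0,0,0
0,0,0,0
0,0,0,0
0,0,-0.03,0
0,0,-0.04,0' 0.5 |grep -E "pos|force"
python3 jog.py '0,0,-0.03,0
0,0,0,0
0,0,0,0
0,0,0,0
0,0,0,0' |grep -E "pos|force"
python3 - <<'E'
from h import *
im,i=snap("wrist","w19",(230,120,540,300),2.5);z=.0425
p=proj("wrist",(.6032,-.1217,z),i);w,a=blob(im,p,20,"white");t,b=blob(im,p+[0,-20],24,"red");print(w,a,plane("wrist",w,z,i),t,b,plane("wrist",t,z-.0145,i))
go(.4245,-.1247,.14)
E
```

```text
tool_pos: [0.6041, -0.1218, 0.0427]
wrist_force: [0.0, -0.5, -0.0]
grip_force: 49.3
delta [0.0005 0.0002 0.0102] turn 0.0 closing 1.681 tilt [ 0.001 -0.   ] q6 -1.92 F [ 0.  -0.5 -0. ]
tool_pos: [0.6043, -0.1217, 0.0326]
wrist_force: [2.4, 1.6, 0.4]
grip_force: 49.4
tool_pos: [0.6019, -0.1214, 0.1012]
wrist_force: [0.6, -1.0, 0.2]
grip_force: 0.0
tool_pos: [0.6026, -0.1215, 0.1307]
wrist_force: [-0.6, 0.4, 0.3]
grip_force: 0.0
[281.27636364 221.87090909] 550 [ 0.60447169 -0.12086945  0.0425    ] [280.11724138 190.95172414] 145 [ 0.58432202 -0.12394522  0.028     ]
delta [ 0.1776  0.0165 -0.0087] turn 0 closing 1.681 tilt [-0.002  0.   ] q6 -1.92 F [-0.3 -0.6 -0.2]
```

View pics/w19.png

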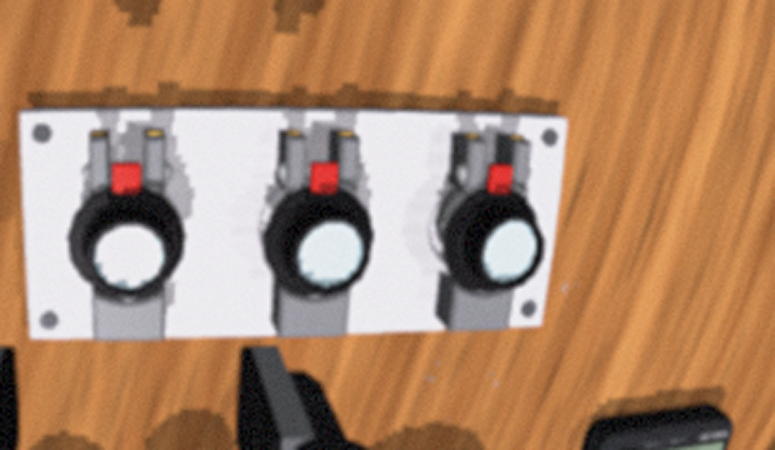

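All three caps sit with their red tabs between the posts, at crop pixels (126,178), (325,178) and (500,180). Next is the pusher.

```bash
python3 jog.py '0.041,0.004,-0.01,0
0.041,0.003,-0.01,0
0.04,0.003,-0.01,0
0,0,0,0
0,0,0,0' 0.5 >/dev/null;  python3 jog.py '0,0,0,0
0,0,0,0
0,0,0,0' |grep pos
python3 - <<'E'
from h import *
im,i=snap("wrist","w20");p=proj("wrist",(.4245,-.1247,.1),i).astype(int);b=proj("wrist",(.4245,-.1247,0),i);print(p,b)
c=(p+b)/2;c=c.astype(int);x0,y0=max(0,c[0]-60),max(0,c[1]-50);print("origin",x0,y0)
cv2.imwrite("pics/w20.png",cv2.resize(im[y0:y0+100,x0:x0+120],None,fx=6,fy=6,interpolation=cv2.INTER_CUBIC))
E
```

```text
tool_pos: [0.4816, -0.1251, 0.1619]
[291 145] [287.90429541 136.84913781]
origin 229 90
```

View pics/w20.png

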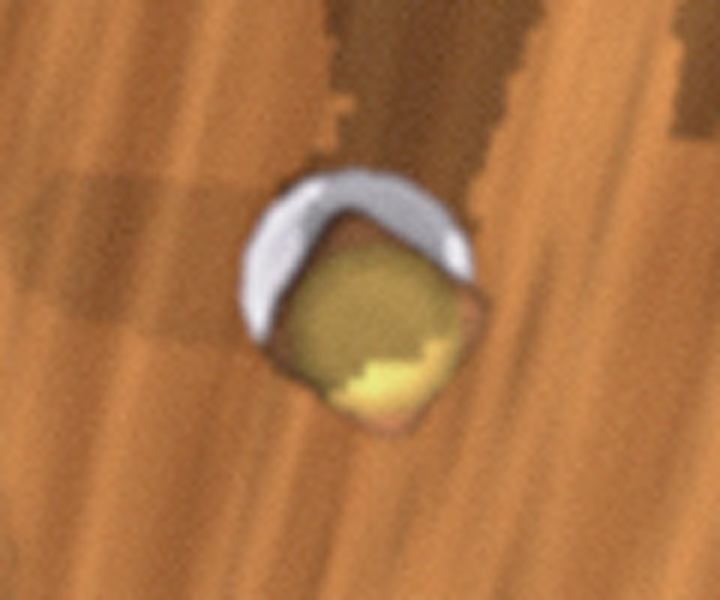

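The handle-top corners are at crop pixels (345,210), (487,303), (395,437) and (262,340); the foot circle is centred near (357,285).

Run:
```python
from h import *
im,i=load("w20");f=lambda u,v:(229+u/6-.4,90+v/6-.4)
P=np.array([plane("wrist",f(*p),.094,i)[:2] for p in [(345,210),(487,303),(395,437),(262,340)]])
print(P.round(4),P.mean(0).round(4));e=[P[(k+1)%4]-P[k] for k in range(4)]
print([round(np.linalg.norm(x),4) for x in e],[round(np.arctan2(x[1],x[0])%(np.pi/2),3) for x in e])
print("foot",plane("wrist",f(357,285),.004,i))
yaw=np.mean([np.arctan2(x[1],x[0])%(np.pi/2) for x in e])
for k in range(2): go(*P.mean(0),.05,yaw+k*np.pi/2)
```

```text
[[ 0.4119 -0.1294]
 [ 0.4201 -0.1131]
 [ 0.4357 -0.1212]
 [ 0.4268 -0.1367]] [ 0.4236 -0.1251]
[np.float64(0.0182), np.float64(0.0177), np.float64(0.0178), np.float64(0.0166)] [np.float64(1.104), np.float64(1.092), np.float64(1.046), np.float64(1.116)]
foot [ 0.42450327 -0.1246081   0.004     ]
delta [0.0574 0.0064 0.112 ] turn 0.592 closing 1.681 tilt [-0.  0.] q6 -1.99 F [-0.5 -0.6  0.3]
delta [0.0574 0.0064 0.112 ] turn -0.979 closing 1.681 tilt [-0.  0.] q6 -1.99 F [-0.5 -0.6  0.3]
```

```bash
python3 jog.py '0,0,0,0.148
0,0,0,0.148
0,0,0,0.148
0,0,0,0.148
0,0,0,0' 0.55 >/dev/null;  python3 jog.py '0,0,0,0
0,0,0,0' |grep pos
python3 - <<'E'
from h import *
go(.424,-.1248,.045,1.09)
E
```

```text
tool_pos: [0.4813, -0.1252, 0.1623]
delta [ 0.051  -0.0261  0.1173] turn 0.0 closing 1.09 tilt [ 0. -0.] q6 -1.39 F [ 0.1  1.  -0.5]
```

```bash
python3 jog.py '0.0255,-0.0131,0,0
0.0255,-0.013,0,0
0,0,0,0
0,0,0,0
0,0,0,0' >/dev/null;  python3 jog.py '0,0,0,0
0,0,0,0' |grep pos
python3 - <<'E'
from h import *
go(.424,-.1248,.045,1.09)
E
```

```text
tool_pos: [0.4243, -0.1247, 0.1622]
delta [ 0.0002 -0.0002  0.1172] turn -0.001 closing 1.089 tilt [-0.  0.] q6 -1.43 F [-0.4 -0.9  0.1]
```

```bash
python3 jog.py '0,0,0.04,0
0,0,0.04,0
0,0,0.03,0
0,0,0.007,0
0,0,0,0' |grep -E "pos|force"; python3 jog.py '0,0,0,0
0,0,0,0
0,0,0,0
0,0,0,0
0,0,0,0' 0.0 90 | grep -vE "time"
python3 jog.py '0,0,-0.01,0
0,0,-0.03,0
0,0,-0.03,0
0,0,-0.02,0
0,0,0,0'>/dev/null;python3 jog.py '0,0,0,0
0,0,0,0
0,0,0,0'| grep -vE "time"
python3 - <<'E'
from h import *
go(.6036,-.1217,.12)
E
```

```text
tool_pos: [0.4241, -0.1247, 0.0454]
wrist_force: [0.2, -0.3, -0.4]
grip_force: 0.0
tool_pos: [0.4256, -0.1253, 0.047]
tcp_rot: [0.749, 3.047, -0.001]
wrist_force: [-0.6, -0.1, 7.5]
width: 0.223
grip_force: 88.2
tool_pos: [0.4232, -0.1244, 0.1342]
tcp_rot: [-0.749, -3.049, -0.0]
wrist_force: [0.1, -1.2, -1.2]
width: 0.22
grip_force: 87.9
delta [-0.1586  0.086   0.0139] turn 0 closing 1.089 tilt [-0.002  0.001] q6 -1.43 F [ 0.1 -1.2 -1.2]
```

```bash
python3 jog.py '-0.0529,0.0287,0,0
-0.0529,0.0287,0,0
-0.0528,0.0286,0,0
0,0,0.02,0
0,0,0.018,0' >/dev/null; python3 jog.py '0,0,0,0
0,0,0,0
0,0,0,0
0,0,0,0
0,0,0,0' | grep -vE "time"
python3 - <<'E'
from h import *
go(.6036,-.1217,.089)
E
```

```text
tool_pos: [0.6046, -0.1221, 0.098]
tcp_rot: [0.749, 3.05, 0.0]
wrist_force: [0.5, -0.7, -1.5]
width: 0.221
grip_force: 88.3
delta [ 0.0011 -0.0001  0.009 ] turn 0 closing 1.089 tilt [ 0.001 -0.   ] q6 -1.33 F [ 0.5 -0.7 -1.5]
```

Pressing in small steps while watching the force.

```bash
python3 jog.py '0.001,0,0.004,0
0,0,0.003,0
0,0,0.002,0
0,0,0,0
0,0,0,0' | grep -E "pos|force"; for k in 1 2 3; do python3 jog.py '0,0,0.001,0
0,0,0.001,0
0,0,0,0' | grep -E "pos|wrist"; done
```

```text
tool_pos: [0.6034, -0.1216, 0.0885]
wrist_force: [-2.0, 0.3, 3.1]
grip_force: 89.0
tool_pos: [0.6038, -0.1216, 0.0867]
wrist_force: [-1.7, -1.2, 2.9]
tool_pos: [0.6029, -0.1213, 0.0832]
wrist_force: [-0.6, -0.5, -1.8]
tool_pos: [0.6035, -0.1215, 0.0822]
wrist_force: [-0.3, -0.1, -2.2]
```

```bash
for k in 1 2 3 4; do python3 jog.py '0,0,0.0007,0
0,0,0.0007,0
0,0,0,0' | grep -E "pos|wrist"; done
```

```text
tool_pos: [0.6036, -0.1216, 0.082]
wrist_force: [-2.6, 0.1, 4.0]
tool_pos: [0.6039, -0.1217, 0.082]
wrist_force: [-5.5, 1.0, 12.1]
tool_pos: [0.6041, -0.1217, 0.0819]
wrist_force: [-8.3, 1.6, 17.6]
tool_pos: [0.6043, -0.1218, 0.0819]
wrist_force: [-9.3, 1.5, 25.0]
```

It has a firm stop at 25 N after about 8 mm of travel, so that cap is home. On to the middle station.

```bash
python3 jog.py '0,0,-0.02,0
0,0,-0.015,0
0.0172,0.0257,0,0
0.0172,0.0257,0,0
0,0,0,0' >/dev/null; python3 jog.py '0,0,0,0
0,0,0,0
0,0,0,0
0,0,0,0
0,0,0,0' | grep -vE "time"
python3 - <<'E'
from h import *
go(.5968,-.0601,.091)
E
```

```text
tool_pos: [0.5968, -0.0603, 0.1116]
tcp_rot: [-0.75, -3.051, 0.0]
wrist_force: [0.1, 0.5, -1.8]
width: 0.223
grip_force: 88.5
delta [0.0001 0.0002 0.0206] turn 0 closing 1.089 tilt [-0. -0.] q6 -1.23 F [ 0.1  0.5 -1.8]
```

```bash
python3 jog.py '0,0,0.012,0
0,0,0.006,0
0,0,0.002,0
0,0,0,0
0,0,0,0' | grep -E "pos|force"; for k in 1 2 3 4 5; do python3 jog.py '0,0,0.001,0
0,0,0.001,0
0,0,0,0' | grep -E "pos|wrist"; done
```

```text
tool_pos: [0.5971, -0.0601, 0.0919]
wrist_force: [0.2, 0.2, -2.4]
grip_force: 88.5
tool_pos: [0.5969, -0.0601, 0.0898]
wrist_force: [0.3, -0.9, -1.9]
tool_pos: [0.5973, -0.0601, 0.0885]
wrist_force: [-0.9, -1.1, 4.5]
tool_pos: [0.5964, -0.0599, 0.085]
wrist_force: [0.8, 0.3, -2.1]
tool_pos: [0.5964, -0.06, 0.0831]
wrist_force: [0.9, -0.3, -1.7]
tool_pos: [0.5968, -0.0601, 0.082]
wrist_force: [-1.2, 0.1, 1.8]
```

```bash
python3 jog.py '0,0,0.0005,0
0,0,0.0005,0
0,0,0,0' | grep -E "pos|wrist|grip"
```

```text
tool_pos: [0.597, -0.0601, 0.082]
wrist_force: [-3.6, -0.2, 6.5]
grip_force: 89.7
```

```bash
python3 jog.py '0,0,0.001,0
0,0,0.001,0
0,0,0.001,0
0,0,0,0' | grep -E "pos|wrist|grip"
python3 jog.py '0,0,-0.02,0
0,0,-0.015,0
0.0172,0.0257,0,0
0.0172,0.0257,0,0
0,0,0,0' >/dev/null; python3 jog.py '0,0,0,0
0,0,0,0
0,0,0,0
0,0,0,0
0,0,0,0' | grep -vE "time"
python3 - <<'E'
from h import *
go(.5900,.0016,.091)
E
```

```text
tool_pos: [0.5974, -0.0602, 0.0819]
wrist_force: [-8.9, 1.1, 22.0]
grip_force: 91.8
tool_pos: [0.5901, 0.0012, 0.1126]
tcp_rot: [-0.75, -3.051, 0.0]
wrist_force: [0.2, 0.1, -2.1]
width: 0.224
grip_force: 88.5
delta [0.0003 0.0003 0.0216] turn 0 closing 1.089 tilt [-0.  0.] q6 -1.13 F [ 0.2  0.1 -2.1]
```

```bash
python3 jog.py '0.0003,0.0003,0.012,0
0,0,0.006,0
0,0,0.003,0
0,0,0,0
0,0,0,0' | grep -E "pos|force"; for k in 1 2 3 4 5; do python3 jog.py '0,0,0.001,0
0,0,0.001,0
0,0,0,0' | grep -E "pos|wrist"; done
```

```text
tool_pos: [0.5902, 0.0019, 0.0918]
wrist_force: [0.4, 0.1, -1.6]
grip_force: 88.5
tool_pos: [0.5901, 0.0018, 0.0898]
wrist_force: [0.6, -0.3, -1.9]
tool_pos: [0.5905, 0.0019, 0.0885]
wrist_force: [-1.4, 0.0, 4.4]
tool_pos: [0.5905, 0.0021, 0.0862]
wrist_force: [0.7, 0.6, 3.4]
tool_pos: [0.5891, 0.0018, 0.0825]
wrist_force: [-0.3, -0.5, -1.0]
tool_pos: [0.5897, 0.0018, 0.0821]
wrist_force: [-2.8, -0.3, 3.3]
```

```bash
python3 jog.py '0,0,0.0013,0
0,0,0.0013,0
0,0,0.0013,0
0,0,0,0' | grep -E "pos|wrist|grip"
python3 jog.py '0,0,-0.025,0
0,0,-0.03,0
0,0,0,0
0,0,0,0
0,0,0,0' >/dev/null
python3 - <<'E'
from h import *
im,i=snap("wrist","w21",(60,80,500,300),1.8)
im,i=snap("side","s21",(235,190,315,250),6)
s=cv2.imread("pics/s21.png");w=cv2.imread("pics/w21.png");s=cv2.resize(s,(330,248));H=max(w.shape[0],248)
cv2.imwrite("pics/both.png",cv2.resize(np.vstack([cv2.copyMakeBorder(s,0,0,0,w.shape[1]-330,0),w]),None,fx=.9,fy=.9))
print(cv2.imread("pics/both.png").shape)
go(.4245,-.1247,.13)
E
```

```text
tool_pos: [0.5902, 0.0017, 0.0819]
wrist_force: [-10.9, -1.1, 23.3]
grip_force: 92.2
(580, 713, 3)
delta [ 0.0871 -0.1884  0.0015] turn 0 closing 1.089 tilt [-0.003  0.   ] q6 -1.13 F [ 0.1  0.3 -2.4]
```

View pics/both.png

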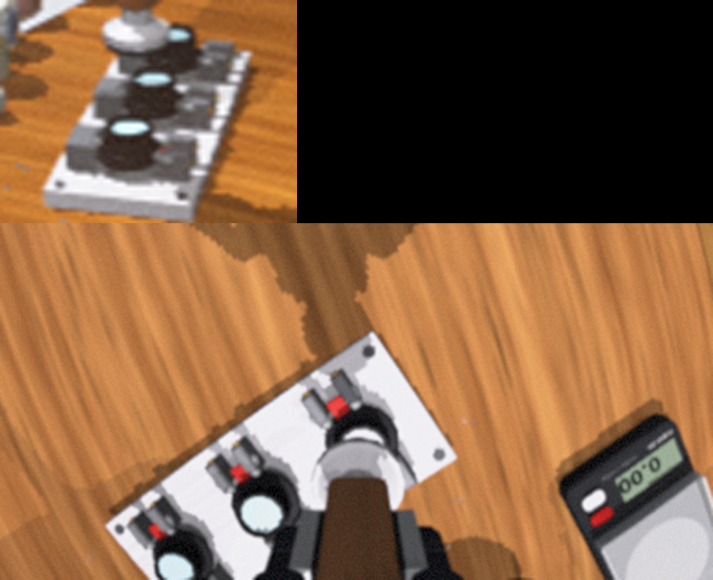

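All three caps sit low between the jaws with their tabs in the slots; the pusher is clear above station 0. I'll return it to its spot on the desk.

```bash
python3 jog.py '0.0218,-0.0471,0,0
0.0218,-0.0471,0,0
0.0218,-0.0471,0,0
0.0217,-0.0471,0,0
0,0,0.03,0' >/dev/null; python3 jog.py '0,0,0.025,0
0,0,0.012,0
0,0,0,0
0,0,0,0
0,0,0,0' | grep -vE "time"; python3 jog.py '0,0,0,0
0,0,0,0
0,0,0,0' | grep -vE "time"
```

```text
tool_pos: [0.4266, -0.1249, 0.0668]
tcp_rot: [0.748, 3.049, -0.0]
wrist_force: [1.2, -0.5, -2.6]
width: 0.222
grip_force: 89.1
tool_pos: [0.4256, -0.1247, 0.0659]
tcp_rot: [0.749, 3.051, -0.0]
wrist_force: [0.0, 0.1, -1.1]
width: 0.219
grip_force: 89.1
```

```bash
python3 jog.py '0,0,0.01,0
0,0,0.005,0
0,0,0.002,0
0,0,0,0
0,0,0,0' | grep -E "pos|wrist"; for k in 1 2; do python3 jog.py '0,0,0.001,0
0,0,0,0
0,0,0,0' | grep -E "pos|wrist"; done
```

```text
tool_pos: [0.4257, -0.1248, 0.0489]
wrist_force: [0.5, -0.7, -2.6]
tool_pos: [0.4255, -0.1247, 0.0478]
wrist_force: [-0.6, -0.4, -2.0]
tool_pos: [0.4257, -0.1248, 0.047]
wrist_force: [-1.0, 0.2, 1.3]
```

Contact with the desk. I'm releasing, retracting and checking.

```bash
python3 jog.py '0,0,0,0
0,0,0,0
0,0,0,0
0,0,0,0
0,0,0,0' 0.5 | grep -E "pos|wrist|width"; python3 jog.py '0,0,-0.02,0
0,0,-0.05,0
0,0,-0.05,0
0,0,-0.03,0
-0.03,0,0,0' >/dev/null; python3 jog.py '-0.03,0,0,0
-0.03,0,0,0
0,0,0,0
0,0,0,0
0,0,0,0' | grep -E "time|pos|wrist"
python3 - <<'E'
from h import *
im,i=snap("wrist","w22")
# foot: white ring; handle top brass (yellow)
p=proj("wrist",(.4255,-.1247,.1),i);w,a=blob(im,p,25,"yellow");print(p,w,a)
p0=proj("wrist",(.4255,-.1247,.004),i);w,a=blob(im,p0,30,"white");print(p0,w,a)
# caps home: window positions at z=.0345
for g in [(.5899,.0016),(.5966,-.0601),(.6032,-.1217)]:
  q=proj("wrist",(*g,.035),i);w,a=blob(im,q,16,"white");print(q.round(1),None if w is None else w.round(1),a)
T=cv2.imread("pics/top0.png").astype(int);N,ti=snap("top","t22");d=np.abs(N.astype(int)-T).sum(2)
for n,(u,v) in {"j0":(303,129),"j1":(326,122),"j2":(349,119),"pusher":(321,275)}.items(): print(n,d[v-9:v+9,u-9:u+9].mean().round(1))
E
```

```text
tool_pos: [0.4255, -0.1247, 0.0467]
wrist_force: [-0.2, -0.1, -0.7]
width: 0.5
time: 76.65
tool_pos: [0.5043, -0.1659, 0.1965]
wrist_force: [-0.4, -0.6, -0.4]
[280.5482153   97.89016294] [280.45714286  96.50204082] 245
[280.5409493 103.9933879] [280.36694678 109.47619048] 357
[457.1 196.1] [468.4 195.6] 292
[411.2 227.4] [411.8 228.4] 255
[361.8 258.9] [363.2 260. ] 257
j0 15.9
j1 14.8
j2 16.4
pusher 131.0
```

Run:
```python
from h import *
a,_=load("t9");b,_=load("t22");d=np.abs(a.astype(int)-b).sum(2)
for u,v in [(303,129),(326,122),(349,119),(450,250),(80,200)]: print(d[v-9:v+9,u-9:u+9].mean().round(1))
print(bot.finish_job())
```

```text
11.3
13.0
10.7
43.9
8.9
the job is handed in; nothing more can be done
None
```

I laid all three pellets in their own stations, pressed each cap down with the pusher to a firm stop at 22 to 25 N, stood the pusher back upright and let go, saw no sign in the pictures that the jars moved, and handed the job in after about 77 s of the 210 s (no verdict was returned).

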